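Load the six-place rotor in balance

ROBOT

A 6-joint arm with a two-finger parallel gripper is mounted at the origin on a cart in front of the work surface, level with it; the furniture and walls round the work are solid. World frame = base frame: x ahead of the robot, y to its left, z up, the work surface at z = 0. Lengths are in m, angles in degrees, forces in N, time in s.
With the tool pointing down it reaches from about 0.275 to 0.725 m from the base axis. Payload 15.9 kg.
Tool frame: the origin (TCP) lies on the centre line of the jaws, within the pads' length; the fingertips stand env.finger_overhang ahead of it and the grasp point (between the pads) is the TCP (env.finger_overhang is the distance from the TCP to the fingertips, in m); z points along the fingers, x is the direction in which the jaws open and shut, and the axes are right-handed (so a half turn about z gives the same grasp; the last joint's range is limited). The gripper opens to 85 mm and grips with 20 to 120 N. Pads are 22 mm wide; open, the fingers measure 114 mm over their backs; the gripper's body (76 mm by 85 mm) begins 54 mm behind the grasp point. The pads swing forward as they close: fully open they stand 13 mm farther back than shut.
Start: joints at [-63.77, 12.198, -1.971, 75.831, 0, 90], TCP at [0.221, -0.449, 0.25] pointing down, gripper open.
Joint ranges: [-170.91, 170.91], [-42.67, 98.43], [-65.05, 77.54], [-120.47, 116.71], [-90, 82.35], [-180, 180]. Speed limits (degrees/s): [108.29, 108.29, 136.94, 147.25, 180, 180].

INTERFACE

Orientations are given as [roll, pitch, yaw] about the fixed x, y, z axes, in that order (R = Rz(yaw) Ry(pitch) Rx(roll)).
In Python, from workcell import env gives the robot as it stands.
- The arm moves only by the tool step_arm, never from a script. Its argument "steps" is a list of rows, each a list of 3 entries, a list of its own where there are three numbers: the opening, from 0 (shut) to 1 (fully open), then the shift along the tool's x, y, z in mm, then the turn, a rotation vector about the tool's x, y, z in rad. In form: [[grip, [x, y, z], [ax, ay, az]], ...]. A call has 1 to 12 rows; each row shifts and turns the commanded pose from where the row before left it, along the tool's axes as they then stand; what a row does not reach is not made up. A row lasts 1/8 s, in which the tool goes at most 62.5 mm and 10.7 degrees, less where a joint would pass 70% of its speed; a pose out of reach is approached as far as the arm can. A call with a gripper value outside its range is refused whole. The fingers move at their own pace and stop on an object; "force" is the grip in N (left out, the last holds). Time passes only in rows, so rows that do not move let the fingers close. It gives the time, the measured TCP pose, the force and the opening at its end, in the units of the state.
- env.observe(): the state, without advancing time (a new reading comes with each control period).
- env.grab_frame(name): name is "side" or "top" or "wrist"; returns a dict with "frame" (384x512x3 uint8, blue, green, red), "mtx" (3x3 intrinsics, pixels), "R" (3x3) and "t" (3): a world point X has camera coordinates R X + t; the wrist camera has in their place "hand_eye" (4x4, takes a point from camera to tool coordinates, whose origin is the TCP and whose axes are the tool frame's). Camera axes: x right, y down, z forward; pixel columns grow to the right and rows downward; lengths in m; the calibration is good to about 2 mm. The wrist camera is an equidistant fisheye: a pixel r from the principal point sees the ray r / f radians off the axis. A picture is of the moment at which its call begins: read the wrist's pose just before it. There is no depth.
- env.hand_in(): hands the job in, once; it reports no verdict.
The state is a dict: "t": time; "q": joint angles; "qvel": joint speeds; "effort": joint torques, N m; "eef_pos": TCP position; "tool_rot": TCP orientation; "contact_force": force on the tool from outside, world axes, zero at the start; "ft_torque": the same for the moment, N m; "width": opening from 0.0 (shut) to 1.0 (fully open).
Only numpy, scipy, OpenCV 4.12 (cv2) and the standard library are available. Lean on these libraries where they do the work, as an engineer would, in place of code of your own. Each camera call takes 0.05 s, during which the arm holds its last target.

TASK

Load the rotor so that it runs in balance. One brown bottle already stands in it: put the other brown bottle from the things on the right into the cup straight across from it, and of the free cups give the two steel weights a pair that lie straight across from each other, and likewise the two slim tubes. Everything stands upright on the floor of its own cup; leave the bottle that is already in the rotor where it is, and leave the beaker, the tape roll and the petri dish where they stand.

Things in the scene. Friction and masses are not known exactly. Their poses are not given: they have to be found in the camera images.
- rotor: Round aluminium rotor, 198 mm across, fixed on the left, any yaw. Origin: centre of underside on worktop, z up. Six grey cups, axes 72 mm from centre, at 0, 60, 120, 180, 240, 300 degrees from its x axis (counter-clockwise from above); the 0 cup holds a bottle. Cup floor 14 mm, rim 38 mm above worktop; bore 43 mm wide at floor, 58 at rim (64 outside). Hub 34 mm high.
- bottle_in_center (a point): The bottle that already stands in one cup of the rotor (the cup on the rotor's +x axis): brown screw-cap bottle with a black cap, 66 mm tall: round body 36 mm across up to 48 mm, cap 29 mm across above that; weighs about 55 g. This point is its centre, half-way up (33 mm above its underside); z is its upright axis. It stays where it is.
- bottle_out_center (a point): The other bottle, of the same kind, standing loose among the things on the worktop to the right: brown screw-cap bottle with a black cap, 66 mm tall: round body 36 mm across up to 48 mm, cap 29 mm across above that; weighs about 55 g. This point is its centre, half-way up (33 mm above its underside); z is its upright axis.
- weight_1_center (a point): Balance weight of bare steel: round body 36 mm across and 34 mm high with a narrower round grip post, 18 mm across, standing on it; 66 mm tall in all, about 55 g. Stands loose among the things on the worktop to the right. This point is its centre, half-way up (33 mm above its underside); z is its upright axis.
- weight_2_center (a point): Balance weight of bare steel: round body 36 mm across and 34 mm high with a narrower round grip post, 18 mm across, standing on it; 66 mm tall in all, about 55 g. Stands loose among the things on the worktop to the right. This point is its centre, half-way up (33 mm above its underside); z is its upright axis. Same as the other weight.
- tube_1_center (a point): Slim tall flat-bottomed round tube, white with a white screw cap: 28 mm across (cap 29 mm), 86 mm tall, about 40 g. Stands loose among the things on the worktop to the right. This point is its centre, half-way up (43 mm above its underside); z is its upright axis.
- tube_2_center (a point): Slim tall flat-bottomed round tube, white with a white screw cap: 28 mm across (cap 29 mm), 86 mm tall, about 40 g. Stands loose among the things on the worktop to the right. This point is its centre, half-way up (43 mm above its underside); z is its upright axis. Same as the other tube.
- beaker_center (a point): Empty glass beaker, 71 x 77 mm across, 88 mm tall, loose, a bystander among the things to the right. This point is its centre, half-way up.
- tape_center (a point): Roll of yellow tape lying flat, 68 mm across, 18 mm high, loose, a bystander among the things to the right. This point is its centre.
- dish_center (a point): Closed petri dish, 59 mm across, 15 mm high, loose, a bystander among the things to the right. This point is its centre.

How it is judged:
By the outcome, as a careful person would: the job done as asked, in the order asked, and still so for the second after the job is handed in, with the robot touching nothing.
It also fails if it takes over 128 s, if anything falls off the work surface, if the arm or the gripper's body presses on something with over 40 N, if the wrist force passes 120 N, or if a joint passes its speed limit or range.

## Working session

There is one attempt and no reset: what is moved stays moved. The work goes in short steps, Python scripts to look and compute and a tool call to move; the robot and the scene stay as the last step left them, time stands still between calls to the robot, and variables do not carry over. Pictures are saved under pics/ and viewed, and the job is handed in when it is done.

Besides the shell and the picture viewer there is one more tool, called after "Call:" by a JSON object that holds its "api" and its "payload". step_arm: Moves the arm, as the interface text tells. Its arguments: {"type":"object","properties":{"steps":{"type":"array"},"force":{"type":"number"}},"required":["steps"]}

```bash
ls; mkdir -p pics
python3 - <<'E'
from workcell import env
import cv2,json
s=env.observe();print(s,env.finger_overhang)
for n in("top","side","wrist"):
    f=env.grab_frame(n);cv2.imwrite(f"pics/{n}0.png",f["frame"]);print(n,{k:v for k,v in f.items() if k!="frame"})
E
```

```text
pics
{'t': 0.0, 'q': array([-6.37720784e+01,  1.22250393e+01, -2.00778364e+00,  7.58283288e+01,
        1.07622692e-04,  8.99997642e+01]), 'qvel': array([-0.00730921, -0.0862076 , -0.05425174, -0.02957331,  0.08315604,
        0.11304037]), 'effort': array([-8.07674864e-03, -6.86147261e+01,  4.87123847e+01,  1.74747192e-02,
       -3.34330462e-04,  1.85391866e-05]), 'eef_pos': array([ 0.22084284, -0.44825909,  0.24981723]), 'tool_rot': array([-1.79999892e+02,  6.11517877e-02, -6.37718426e+01]), 'contact_force': array([ 0.38056939, -0.27030123, -0.06220733]), 'ft_torque': array([-0.01452343,  0.03427224,  0.0134117 ]), 'width': 1.0014018809991931} 0.019
top {'mtx': array([[420.23861582,   0.        , 257.29641373],
       [  0.        , 420.23861582, 191.0425627 ],
       [  0.        ,   0.        ,   1.        ]]), 'R': array([[-0.00758584, -0.99976454, -0.02033025],
       [-0.99768714,  0.00894031, -0.06738285],
       [ 0.06754874,  0.01977208, -0.99752004]]), 't': array([-0.0308489 ,  0.53762846,  1.3709019 ])}
side {'mtx': array([[490.37364293,   0.        , 267.49138833],
       [  0.        , 490.37364293, 190.033809  ],
       [  0.        ,   0.        ,   1.        ]]), 'R': array([[ 0.93612321, -0.35071463,  0.02593423],
       [-0.16174972, -0.49487452, -0.85377763],
       [ 0.31226649,  0.7950462 , -0.51999152]]), 't': array([-0.51490123,  0.10546298,  1.13216011])}
wrist {'mtx': array([[297.31863964,   0.        , 254.56361523],
       [  0.        , 297.31863964, 192.19564859],
       [  0.        ,   0.        ,   1.        ]]), 'hand_eye': array([[ 9.99999798e-01,  5.84767088e-05, -6.33453962e-04,
        -8.51702329e-04],
       [ 1.46107888e-04,  9.48033819e-01,  3.18169541e-01,
        -8.20699894e-02],
       [ 6.19141286e-04, -3.18169569e-01,  9.48033619e-01,
        -1.22495750e-01],
       [ 0.00000000e+00,  0.00000000e+00,  0.00000000e+00,
         1.00000000e+00]])}
```

View pics/top0.png

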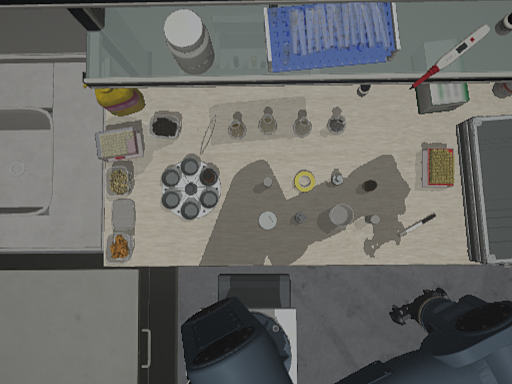

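View pics/side0.png

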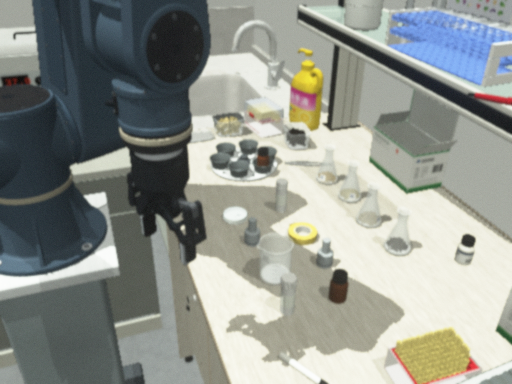

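View pics/wrist0.png

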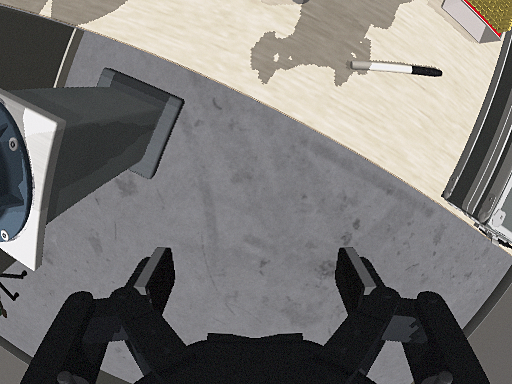

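Run:
```python
import cv2
t=cv2.imread('pics/top0.png');s=cv2.imread('pics/side0.png')
cv2.imwrite('pics/t1.png',cv2.resize(t[140:230,150:280],None,fx=6,fy=6,interpolation=cv2.INTER_CUBIC))
cv2.imwrite('pics/t2.png',cv2.resize(t[160:240,250:390],None,fx=5.6,fy=5.6,interpolation=cv2.INTER_CUBIC))
cv2.imwrite('pics/s1.png',cv2.resize(s[130:330,205:365],None,fx=3,fy=3,interpolation=cv2.INTER_CUBIC))
```

```text
(no output)
```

View pics/t1.png

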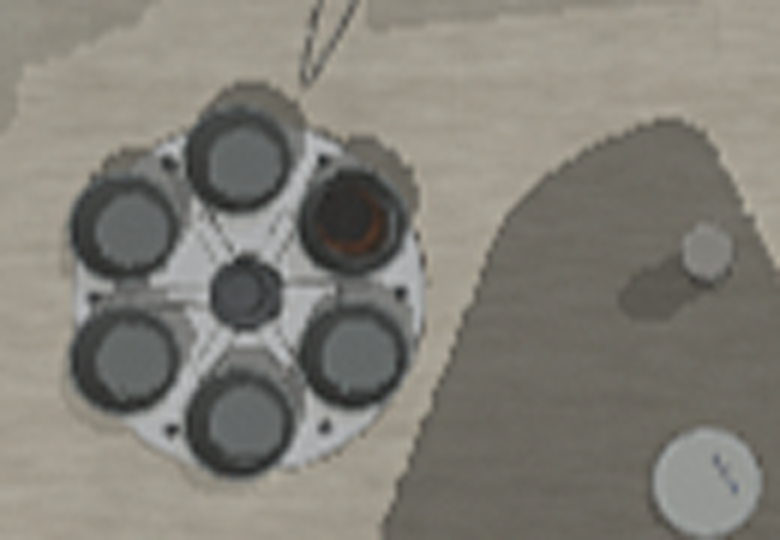

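View pics/t2.png

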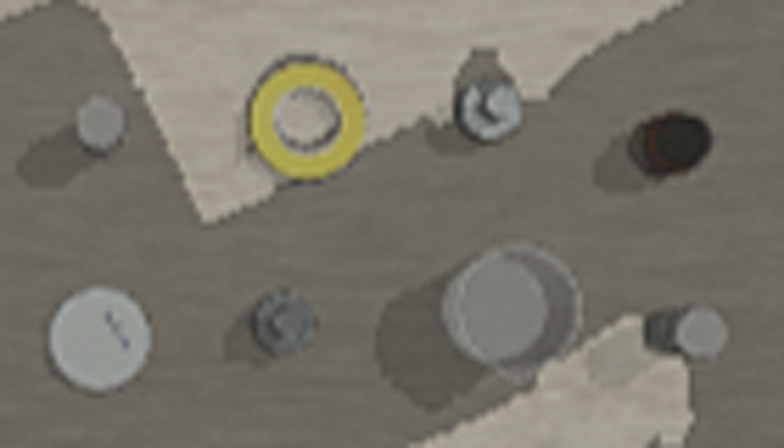

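View pics/s1.png

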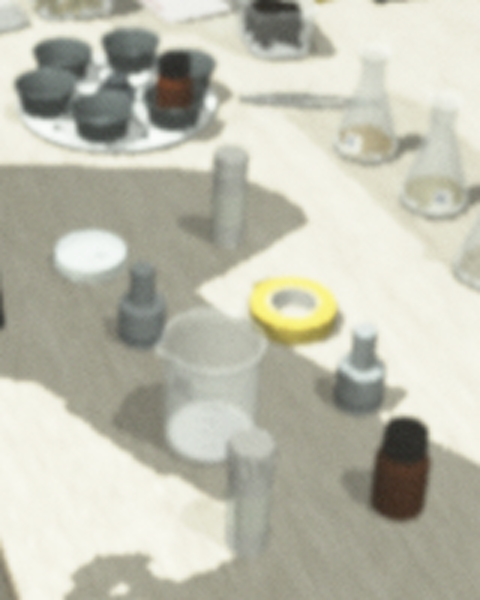

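```bash
cat > h.py <<'E'
import numpy as np,cv2
from scipy.spatial.transform import Rotation as Ro
from scipy.optimize import least_squares
T=dict(K=np.array([[420.23861582,0,257.29641373],[0,420.23861582,191.0425627],[0,0,1]]),R=np.array([[-0.00758584,-0.99976454,-0.02033025],[-0.99768714,0.00894031,-0.06738285],[0.06754874,0.01977208,-0.99752004]]),t=np.array([-0.0308489,0.53762846,1.3709019]))
S=dict(K=np.array([[490.37364293,0,267.49138833],[0,490.37364293,190.033809],[0,0,1]]),R=np.array([[0.93612321,-0.35071463,0.02593423],[-0.16174972,-0.49487452,-0.85377763],[0.31226649,0.7950462,-0.51999152]]),t=np.array([-0.51490123,0.10546298,1.13216011]))
HE=np.array([[9.99999798e-01,5.84767088e-05,-6.33453962e-04,-8.51702329e-04],[1.46107888e-04,9.48033819e-01,3.18169541e-01,-8.20699894e-02],[6.19141286e-04,-3.18169569e-01,9.48033619e-01,-1.22495750e-01],[0,0,0,1]])
WF,WC=297.31863964,np.array([254.56361523,192.19564859])
def ray(c,p):
    d=np.linalg.solve(c['K'],[p[0],p[1],1]); return -c['R'].T@c['t'],(lambda v:v/np.linalg.norm(v))(c['R'].T@d)
def proj(c,X):
    q=c['K']@(c['R']@np.asarray(X,float)+c['t']); return q[:2]/q[2]
def wray(pos,rpy,p):
    v=(np.array(p)-WC)/WF; th=np.linalg.norm(v)
    d=np.array([*(v/th*np.sin(th)),np.cos(th)])
    R=Ro.from_euler('xyz',rpy,degrees=True).as_matrix()
    return pos+R@HE[:3,3],R@HE[:3,:3]@d
def wproj(pos,rpy,X):
    R=Ro.from_euler('xyz',rpy,degrees=True).as_matrix()
    q=HE[:3,:3].T@(R.T@(np.asarray(X,float)-pos)-HE[:3,3]); th=np.arctan2(np.hypot(q[0],q[1]),q[2])
    return WC+WF*th*q[:2]/np.hypot(q[0],q[1])
def tri(rays):
    A=0;b=0
    for o,d in rays:
        P=np.eye(3)-np.outer(d,d);A=A+P;b=b+P@o
    X=np.linalg.solve(A,b); return X,[np.linalg.norm(np.cross(X-o,d))*1000 for o,d in rays]
def atz(r,z): o,d=r; return o+d*(z-o[2])/d[2]
def uc(p,s,off): return ((p[0]+.5)/s-.5+off[0],(p[1]+.5)/s-.5+off[1])
t1=lambda *p:uc(p,6,(150,140)); t2=lambda *p:uc(p,5.6,(250,160)); s1=lambda *p:uc(p,3,(205,130))
E
python3 - <<'E'
from h import *
np.set_printoptions(precision=4,suppress=True)
for n,a,b in [("tubeA",t2(100,124),s1(231,157)),("wA",t2(289,322),s1(144,271)),("wB",t2(498,102),s1(364,333)),("bot",t2(684,140),s1(406,431)),("tubeB",t2(702,332),s1(253,442))]:
    print(n,*tri([ray(T,a),ray(S,b)]))
print("tape",atz(ray(T,t2(306,118)),.018),"dish",atz(ray(T,t2(100,340)),.015),"beaker",atz(ray(T,t2(497,308)),.003),atz(ray(T,t2(513,312)),.088))
c=[(239,158),(353,221),(353,356),(240,424),(125,356),(126,228)]
P=np.array([atz(ray(T,t1(*p)),.038) for p in c]);print(P,P.mean(0))
d=P[:,:2]-P[:,:2].mean(0);print(np.hypot(*d.T),np.degrees(np.arctan2(d[:,1],d[:,0])))
print("capin",atz(ray(T,t1(352,209)),.080))
E
```

```text
tubeA [ 0.5611 -0.0684  0.0802] [np.float64(1.3502929291383783), np.float64(1.3502929291383974)]
wA [ 0.4488 -0.1748  0.061 ] [np.float64(1.4037446178910051), np.float64(1.4037446178910395)]
wB [ 0.5729 -0.2955  0.0601] [np.float64(1.8778071054186618), np.float64(1.8778071054186423)]
bot [ 0.5505 -0.4003  0.0616] [np.float64(1.3751024323722865), np.float64(1.375102432372259)]
tubeB [ 0.4413 -0.4018  0.0846] [np.float64(1.5249308565091424), np.float64(1.5249308565089552)]
tape [ 0.5703 -0.1906  0.018 ] dish [ 0.4406 -0.0679  0.015 ] beaker [ 0.4577 -0.3031  0.003 ] [ 0.4546 -0.2973  0.088 ]
[[0.6206 0.1864 0.038 ]
 [0.5854 0.1239 0.038 ]
 [0.5117 0.1239 0.038 ]
 [0.4753 0.1854 0.038 ]
 [0.5128 0.2483 0.038 ]
 [0.5827 0.2482 0.038 ]] [0.5481 0.186  0.038 ]
[0.0725 0.0725 0.072  0.0728 0.0716 0.0712] [   0.3063  -59.0051 -120.3533 -179.4949  119.5487   60.8617]
capin [0.5874 0.1187 0.08  ]
```

Call:
{"api": "step_arm", "payload": {"steps": [[1, [0, 0, 0], [0, 0, -0.1855]], [1, [0, 0, 0], [0, 0, -0.1855]], [1, [0, 0, 0], [0, 0, -0.1855]], [1, [0, 0, 0], [0, 0, -0.1855]], [1, [0, 0, 0], [0, 0, -0.1855]], [1, [0, 0, 0], [0, 0, -0.1855]], [1, [45, -20, 0], [0, 0, 0]], [1, [45, -20, 0], [0, 0, 0]], [1, [45, -20, 0], [0, 0, 0]], [1, [45, -20, 0], [0, 0, 0]], [1, [45, -20, 0], [0, 0, 0]], [1, [45, -20, 0], [0, 0, 0]]]}}

```text
t: 1.65
eef_pos: [0.4923, -0.3276, 0.2501]
tool_rot: [-180.0, 0.0, 0.0]
contact_force: [0.2, -0.3, 0.2]
width: 0.997
```

Run:
```python
from workcell import env
import cv2
s=env.observe();print(s['t'],s['q'],s['eef_pos'],s['tool_rot'],s['contact_force'])
f=env.grab_frame('wrist')['frame'];cv2.imwrite('pics/w1.png',f);cv2.imwrite('pics/w1b.png',cv2.resize(f,(800,600),interpolation=cv2.INTER_CUBIC))
```

```text
1.65 [-3.36356811e+01  2.33862816e+01  1.33540105e+01  7.99854993e+01
 -2.65304424e-03  5.63584479e+01] [ 0.49231961 -0.32755498  0.25009799] [-1.79992364e+02  1.62639511e-02  5.87246437e-03] [ 0.16399547 -0.30163947  0.18633341]
```

View pics/w1b.png

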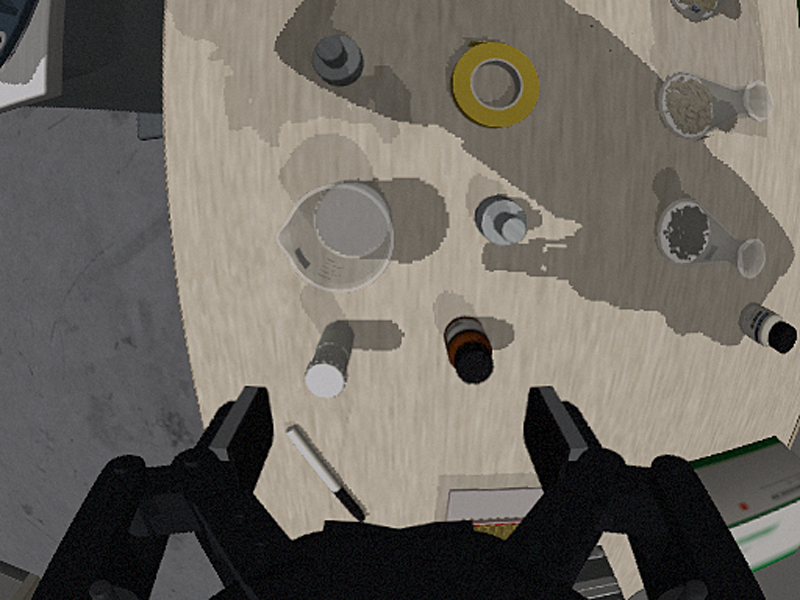

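Run:
```python
from h import *
np.set_printoptions(precision=4,suppress=True)
pos=np.array([0.49232,-0.32755,0.2501]);rp=[-179.9924,.01626,.00587]
w=lambda *p:wray(pos,rp,uc(p,1.5625,(0,0)))
for n,a,b,c in [("wA",t2(289,322),s1(144,271),(344,48)),("wB",t2(498,102),s1(364,333),(513,231)),("bot",t2(684,140),s1(406,431),(474,363)),("tubeB",t2(702,332),s1(253,442),(326,381))]:
    print(n,*tri([ray(T,a),ray(S,b),w(*c)]), *tri([ray(T,a),w(*c)]))
    h=.086 if 't' in n[:1] else .066
    print('  at h: T',atz(ray(T,a),h)[:2],'S',atz(ray(S,b),h)[:2],'W',atz(w(*c),h)[:2])
# shelf edge: side pts vs top row ~80
for z in (.2,.3,.4,.5,.6): print(z,atz(ray(T,(257,80)),z), proj(S,atz(ray(T,(257,80)),z)))
```

```text
wA [ 0.4512 -0.1742  0.0593] [np.float64(1.5762176161902355), np.float64(3.5352950296947707), np.float64(4.302925769848701)] [ 0.4526 -0.1747  0.0555] [np.float64(2.641930840459808), np.float64(2.641930841224627)]
  at h: T [ 0.4501 -0.1748] S [ 0.445  -0.1812] W [ 0.4563 -0.1762]
wB [ 0.5718 -0.2972  0.0613] [np.float64(2.9283552618079427), np.float64(1.7745530258236573), np.float64(2.266524700881763)] [ 0.577  -0.3019  0.0363] [np.float64(1.5260632828442604), np.float64(1.5260632834530559)]
  at h: T [ 0.574  -0.2952] S [ 0.567 -0.302] W [ 0.5695 -0.2984]
bot [ 0.5498 -0.4001  0.0612] [np.float64(2.12750046338245), np.float64(0.6798699094504664), np.float64(1.5298575054756525)] [ 0.5515 -0.4043  0.0505] [np.float64(1.2685238468784321), np.float64(1.2685238474060379)]
  at h: T [ 0.5514 -0.3998] S [ 0.5463 -0.4044] W [ 0.5475 -0.3971]
tubeB [ 0.4409 -0.4019  0.0849] [np.float64(1.8211955717866557), np.float64(1.2638167176931516), np.float64(0.6069261010820826)] [ 0.4418 -0.4008  0.0884] [np.float64(1.0821661757154024), np.float64(1.0821661761625068)]
  at h: T [ 0.4427 -0.402 ] S [ 0.4391 -0.4028] W [ 0.4405 -0.4014]
0.2 [ 0.8502 -0.0405  0.2   ] [384.2785 118.9834]
0.3 [ 0.8164 -0.0424  0.3   ] [378.8913  82.8344]
0.4 [ 0.7826 -0.0442  0.4   ] [372.8956  42.6014]
0.5 [ 0.7488 -0.0461  0.5   ] [366.1818  -2.4492]
0.6 [ 0.715  -0.0479  0.6   ] [358.613  -53.2378]
```

Call:
{"api": "step_arm", "payload": {"steps": [[1, [28, 36, 0], [0, 0, 0]], [1, [29, 36, 40], [0, 0, 0]], [1, [0, 0, 40], [0, 0, 0]], [1, [0, 0, 40], [0, 0, 0]], [1, [0, 0, 0], [0, 0, 0]], [1, [0, 0, 0], [0, 0, 0]]]}}

```text
t: 2.45
eef_pos: [0.5484, -0.4008, 0.1321]
tool_rot: [179.9, -0.1, 0.0]
contact_force: [0.4, -0.4, 0.3]
width: 0.998
```

```bash
cat > look.py <<'E'
import sys,cv2
from workcell import env
import numpy as np
np.set_printoptions(precision=4,suppress=True)
s=env.observe();print(s['t'],s['eef_pos'],s['tool_rot'],s['contact_force'],s['width'],s['q'])
f=env.grab_frame('wrist')['frame'];n=sys.argv[1];cv2.imwrite(f'pics/{n}.png',f);cv2.imwrite(f'pics/{n}b.png',cv2.resize(f,(800,600),interpolation=cv2.INTER_CUBIC))
E
python3 look.py w2
```

```text
2.45 [ 0.5484 -0.4008  0.1321] [179.9469  -0.0746   0.0016] [ 0.4443 -0.448   0.2581] 0.9979554197501771 [-36.1607  36.0305  16.6137  70.4916   0.0012  53.8378]
```

View pics/w2b.png

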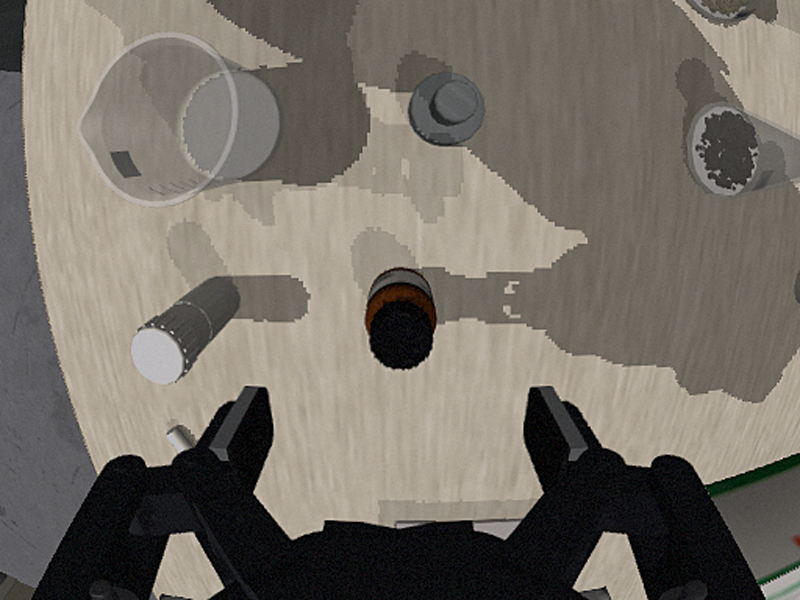

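Run:
```python
from h import *
np.set_printoptions(precision=4,suppress=True)
A=(np.array([0.49232,-0.32755,0.2501]),[-179.9924,.01626,.00587]);B=(np.array([.5484,-.4008,.1321]),[179.9469,-.0746,.0016])
w=lambda a,p:wray(*a,uc(p,1.5625,(0,0)))
for n,p,q,h in [("bot",(474,363),(402,334),.066),("tubeB",(326,381),(159,354),.086),("wB",(513,231),(457,101),.066)]:
    print(n,*tri([w(A,p),w(B,q)]),atz(w(A,p),h),atz(w(B,q),h))
```

```text
bot [ 0.5493 -0.4018  0.0561] [np.float64(0.12321825820753508), np.float64(0.12321825820832448)] [ 0.5475 -0.3971  0.066 ] [ 0.5492 -0.3976  0.066 ]
tubeB [ 0.4402 -0.4021  0.0835] [np.float64(0.6157770136419028), np.float64(0.6157770136340128)] [ 0.4405 -0.4014  0.086 ] [ 0.442  -0.4002  0.086 ]
wB [ 0.5706 -0.2984  0.0641] [np.float64(0.6644461346341164), np.float64(0.6644461345886857)] [ 0.5695 -0.2984  0.066 ] [ 0.571  -0.2983  0.066 ]
```

Call:
{"api": "step_arm", "payload": {"steps": [[1, [1, -1, 30], [0, 0, 0]], [1, [0, 0, 30], [0, 0, 0]], [1, [0, 0, 26], [0, 0, 0]], [1, [0, 0, 0], [0, 0, 0]], [0.3, [0, 0, 0], [0, 0, 0]], [0.3, [0, 0, 0], [0, 0, 0]], [0.3, [0, 0, 0], [0, 0, 0]], [0.3, [0, 0, 0], [0, 0, 0]], [0.3, [0, 0, 0], [0, 0, 0]]], "force": 40}}

```text
t: 3.62
eef_pos: [0.5496, -0.3999, 0.0457]
tool_rot: [179.9, -0.1, 0.0]
contact_force: [-1.0, 0.2, 8.4]
width: 0.398
```

```bash
python3 look.py w3
```

```text
3.625 [ 0.5496 -0.3999  0.0457] [179.9385  -0.0933   0.0006] [-0.9574  0.1641  8.3652] 0.39785336745860217 [-36.0413  38.9391   8.8708  59.8201   0.0052  53.9582]
```

View pics/w3b.png

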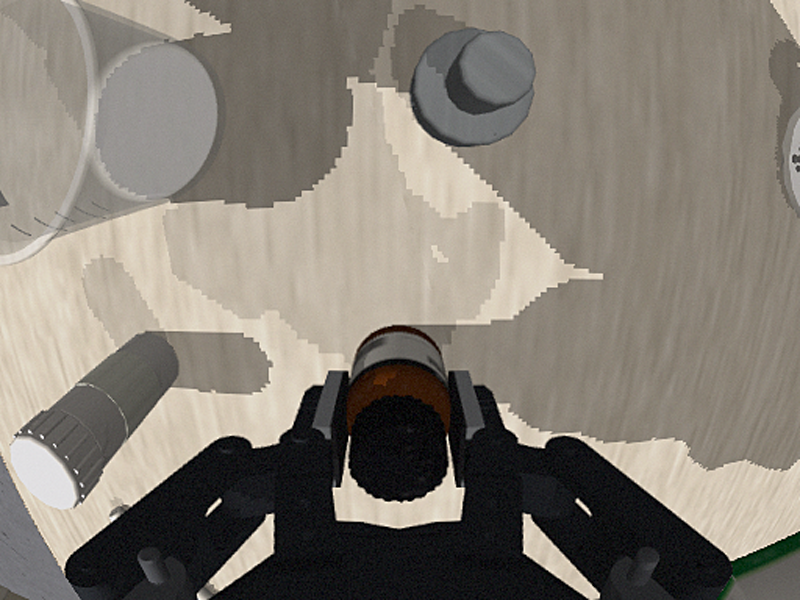

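Call:
{"api": "step_arm", "payload": {"steps": [[0.3, [0, 0, -50], [0, 0, 0]], [0.3, [0, 0, -55], [0, 0, 0]], [0.3, [0, -20, -50], [0, 0, 0]], [0.3, [0, -55, 0], [0, 0, 0]], [0.3, [0, -55, 0], [0, 0, 0]], [0.3, [0, -55, 0], [0, 0, 0]], [0.3, [0, -55, 0], [0, 0, 0]], [0.3, [0, -55, 0], [0, 0, 0]], [0.3, [0, -55, 0], [0, 0, 0]], [0.3, [0, -55, 0], [0, 0, 0]], [0.3, [0, -50, 0], [0, 0, 0]], [0.3, [0, 0, 0], [0, 0, 0]]]}}

```text
t: 5.18
eef_pos: [0.5488, 0.0585, 0.1997]
tool_rot: [-180.0, -0.0, 0.2]
contact_force: [0.0, -0.5, -0.5]
width: 0.394
```

```bash
python3 look.py w4
```

```text
5.175 [0.5488 0.0585 0.1997] [-179.9697   -0.0323    0.2321] [ 0.0242 -0.4887 -0.5002] 0.39392081318267425 [ 6.0708 19.0637 -0.1609 70.7402  0.0269 95.8388]
```

View pics/w4b.png

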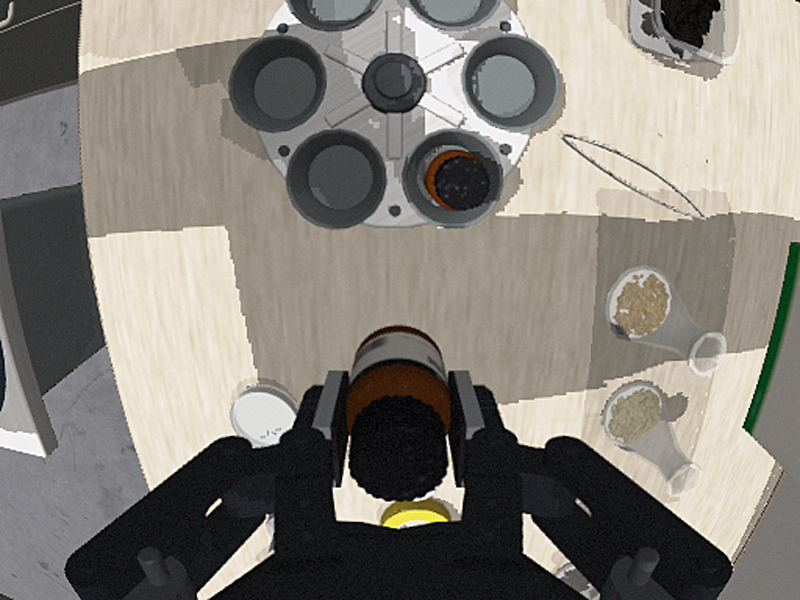

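Run:
```python
from h import *
np.set_printoptions(precision=4,suppress=True)
A=(np.array([.5488,.0585,.1997]),[-179.9697,-.0323,.2321])
w=lambda p:wray(*A,uc(p,1.5625,(0,0)))
for n,p,h in [("hub",(394,81),.034),("c-120",(336,179),.038),("c-60",(453,179),.038),("c180",(278,84),.038),("c0",(511,84),.038),("cap",(462,182),.08)]: print(n,atz(w(p),h))
# full model fit of rim ring centre + yaw joint
c=[(239,158),(353,221),(353,356),(240,424),(125,356),(126,228)];ang=np.radians([0,-60,-120,180,120,60])
wc={1:(453,179),2:(336,179),3:(278,84),0:(511,84)}
def X(i,v,z): return np.array([v[0]+.072*np.cos(ang[i]+v[2]),v[1]+.072*np.sin(ang[i]+v[2]),z])
def rt(v,z): return np.concatenate([proj(T,X(i,v,z))-t1(*c[i]) for i in range(6)])
def rw(v,z): return np.concatenate([wproj(*A,X(i,v,z))-np.array(uc(p,1.5625,(0,0))) for i,p in wc.items()])
for f in (rt,rw,lambda v,z:np.r_[rt(v,z)*2,rw(v,z)]):
    r=least_squares(lambda v:f(v,.038),[.548,.186,0]);print(r.x,np.degrees(r.x[2]),np.abs(r.fun).max())
r=least_squares(lambda v:np.r_[2*rt(v,v[3]),rw(v,v[3])],[.548,.186,0,.038]);print(r.x)
```

```text
hub [0.5449 0.1839 0.034 ]
c-120 [0.5098 0.1233 0.038 ]
c-60 [0.5811 0.1235 0.038 ]
c180 [0.4743 0.1841 0.038 ]
c0 [0.616  0.1843 0.038 ]
cap [0.5809 0.1245 0.08  ]
[0.5481 0.186  0.0054] 0.3065481029941044 0.31142996595829686
[0.5452 0.185  0.0025] 0.1423499661193474 1.2370963967720172
[ 0.5462  0.1854 -0.0005] -0.02638327570808257 2.302402133190469
[ 0.5463  0.1855 -0.0007  0.0362]
```

Call:
{"api": "step_arm", "payload": {"steps": [[0.3, [-9, -47, 0], [0, 0, 0]], [0.3, [-10, -47, 0], [0, 0, 0]], [0.3, [-10, -47, 0], [0, 0, 0]], [0.3, [-10, -47, 40], [0, 0, 0]], [0.3, [0, 0, 20], [0, 0, 0]], [0.3, [0, 0, 0], [0, 0, 0]], [0.3, [0, 0, 0], [0, 0, 0]]]}}

```text
t: 6.1
eef_pos: [0.5108, 0.2426, 0.1404]
tool_rot: [-180.0, -0.1, -0.1]
contact_force: [-0.4, 0.3, -0.2]
width: 0.397
```

```bash
python3 look.py w5
python3 - <<'E'
from workcell import env
import cv2
cv2.imwrite('pics/s5.png',env.grab_frame('side')['frame'])
E
```

```text
6.1 [0.5108 0.2426 0.1404] [-179.9786   -0.0661   -0.0828] [-0.3571  0.28   -0.1989] 0.39720837116016083 [ 25.4122  22.2277  -4.3631  63.3404  -0.0092 115.495 ]
```

View pics/w5b.png

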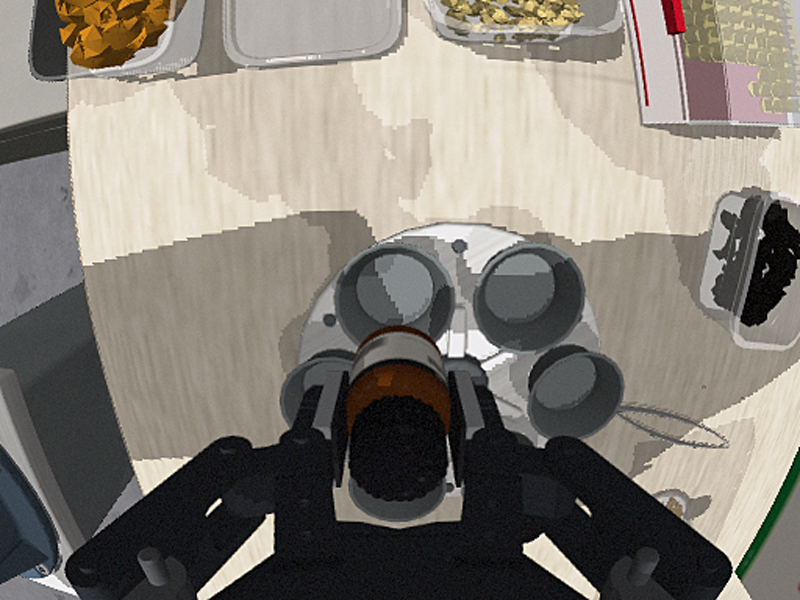

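View pics/s5.png

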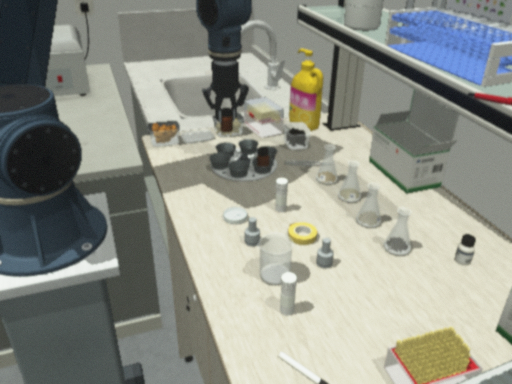

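Run:
```python
from h import *
np.set_printoptions(precision=4,suppress=True)
A=(np.array([.5108,.2426,.1404]),[-179.9786,-.0661,-.0828])
for p in [(394,297),(528,293)]: print(atz(wray(*A,uc(p,1.5625,(0,0))),.038))
for X in [(.5095,.2471,.038),(.5815,.2471,.038)]: print((wproj(*A,X)+.5)*1.5625-.5)
```

```text
[0.5079 0.2512 0.038 ]
[0.5777 0.2533 0.038 ]
[397.2122 304.5352]
[533.8039 304.193 ]
```

Run:
```python
import cv2
t=cv2.imread('pics/w5.png')
cv2.imwrite('pics/w5c.png',cv2.resize(t[140:290,180:405],None,fx=3.5,fy=3.5,interpolation=cv2.INTER_CUBIC))
```

```text
(no output)
```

View pics/w5c.png

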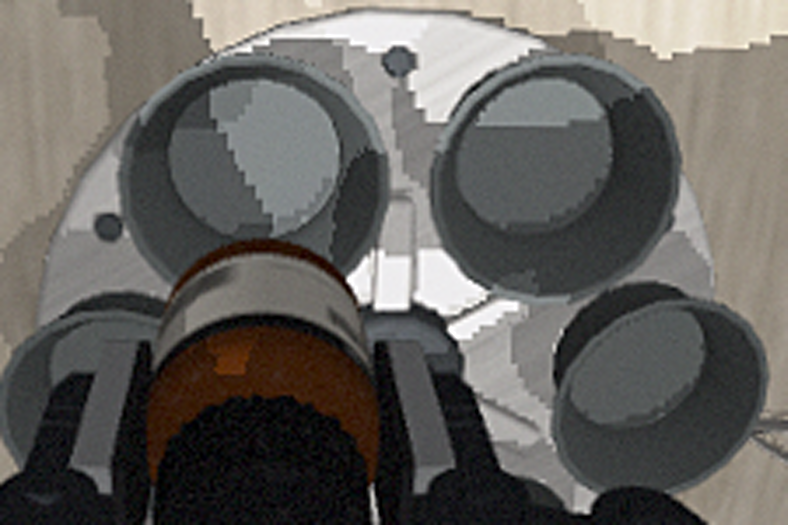

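Run:
```python
from h import *
np.set_printoptions(precision=4,suppress=True)
A=(np.array([.5108,.2426,.1404]),[-179.9786,-.0661,-.0828])
B=(np.array([.5488,.0585,.1997]),[-179.9697,-.0323,.2321])
w=lambda p:wray(*A,uc(p,3.5,(180,140)))
for p,z in [((254,177),.038),((557,178),.038),((661,396),.038),((255,158),.014),((532,156),.014),((636,364),.014)]: print(p,atz(w(p),z))
# cup fl/rim in w4: and rendering of true circles
def circ(P,c,r,z,rpy): 
    a=np.linspace(0,2*np.pi,60); q=np.array([wproj(*rpy,(c[0]+r*np.cos(t),c[1]+r*np.sin(t),z)) for t in a]); return q.min(0),q.max(0)
for c in [(.5095,.2471),(.5815,.2471),(.6175,.1847)]:
    for r,z in((.032,.038),(.0215,.014)):
        a,b=circ(None,c,r,z,A); print(c,z,(a-[180,140]+.5)*3.5-.5,(b-[180,140]+.5)*3.5-.5)
```

```text
(254, 177) [0.5081 0.2509 0.038 ]
(557, 178) [0.5789 0.2506 0.038 ]
(661, 396) [0.6146 0.1903 0.038 ]
(255, 158) [0.5081 0.248  0.014 ]
(532, 156) [0.579  0.2486 0.014 ]
(636, 364) [0.616  0.1871 0.014 ]
(0.5095, 0.2471) 0.038 [121.1379  55.2518] [399.5413 318.8904]
(0.5095, 0.2471) 0.014 [174.8688  77.7841] [346.1234 241.3493]
(0.5815, 0.2471) 0.038 [433.5782  58.5816] [690.5726 314.9607]
(0.5815, 0.2471) 0.014 [459.5252  79.9249] [619.4567 239.5996]
(0.6175, 0.1847) 0.038 [553.4568 305.0284] [774.2367 510.7824]
(0.6175, 0.1847) 0.014 [568.3995 302.9997] [707.9715 434.7802]
```

Call:
{"api": "step_arm", "payload": {"steps": [[0.3, [-2, -5, 20], [0, 0, 0]], [0.3, [0, 0, 30], [0, 0, 0]], [0.3, [0, 0, 15], [0, 0, 0]], [0.3, [0, 0, 8], [0, 0, 0]], [0.3, [0, 0, 4], [0, 0, 0]], [0.3, [0, 0, 1], [0, 0, 0]], [0.3, [0, 0, 0], [0, 0, 0]]]}}

```text
t: 7.08
eef_pos: [0.5083, 0.2486, 0.0618]
tool_rot: [-180.0, -0.0, 0.0]
contact_force: [0.4, 0.1, -0.9]
width: 0.396
```

```bash
python3 look.py w6
```

```text
7.075 [0.5083 0.2486 0.0618] [-179.9818   -0.0375    0.0016] [ 0.4127  0.1184 -0.8799] 0.39578785039660924 [ 26.0645  25.7809 -11.1262  53.0513  -0.0001 116.063 ]
```

View pics/w6b.png

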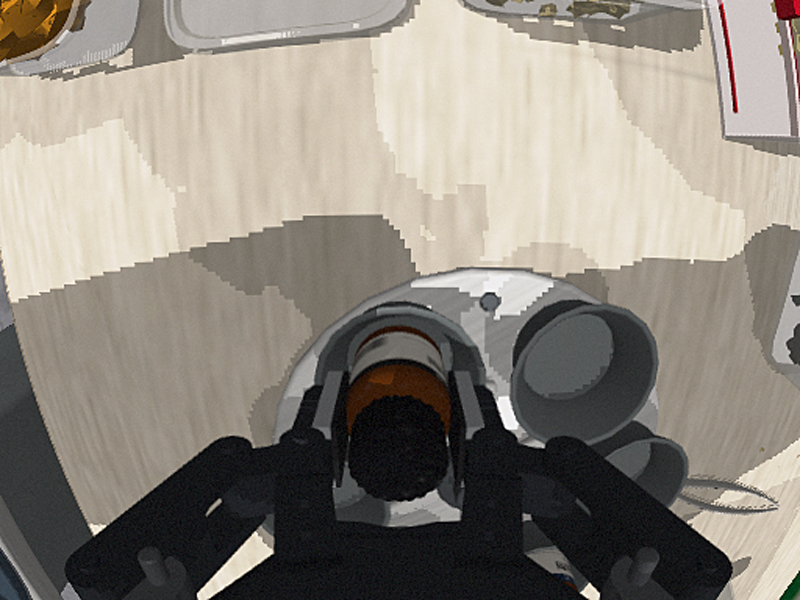

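Call:
{"api": "step_arm", "payload": {"steps": [[0.3, [0, 0, 2], [0, 0, 0]], [0.3, [0, 0, 0], [0, 0, 0]], [0.6, [0, 0, 0], [0, 0, 0]], [0.6, [0, 0, 0], [0, 0, 0]], [0.6, [0, 0, 0], [0, 0, 0]]]}}

```text
t: 7.75
eef_pos: [0.508, 0.2484, 0.0593]
tool_rot: [180.0, 0.0, -0.0]
contact_force: [0.5, 0.1, -0.1]
width: 0.601
```

Call:
{"api": "step_arm", "payload": {"steps": [[0.6, [0, 0, -20], [0, 0, 0]], [0.6, [0, 0, -50], [0, 0, 0]], [0.8, [0, 20, -50], [0, 0, 0]], [0.8, [0, 50, 0], [0, 0, 0]], [0.8, [0, 50, 0], [0, 0, 0]], [0.8, [0, 40, 0], [0, 0, 0]], [0.8, [0, 0, 0], [0, 0, 0]]]}}

```text
t: 8.62
eef_pos: [0.5079, 0.0863, 0.1795]
tool_rot: [180.0, -0.0, -0.2]
contact_force: [-0.4, -0.0, -0.9]
width: 0.799
```

```bash
python3 look.py w7
```

```text
8.625 [0.5079 0.0863 0.1795] [179.9843  -0.0049  -0.1796] [-0.3529 -0.0148 -0.9147] 0.79902431220411 [ 9.6507 15.3238 -8.258  66.4159 -0.0163 99.8304]
```

View pics/w7b.png

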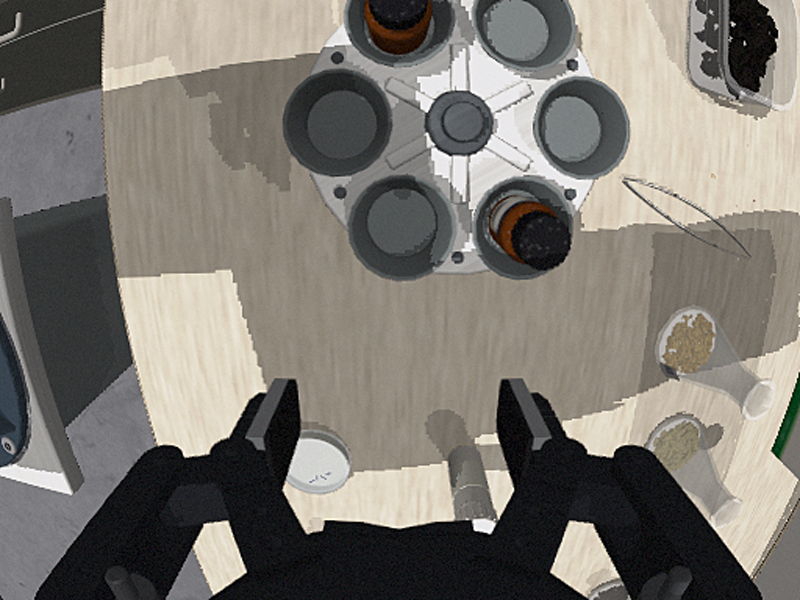

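Call:
{"api": "step_arm", "payload": {"steps": [[0.9, [-10, 52, 0], [0, 0, 0]], [0.9, [-12, 52, 0], [0, 0, 0]], [0.9, [-12, 52, 0], [0, 0, 0]], [0.9, [-12, 52, 0], [0, 0, 0]], [0.9, [-12, 53, 20], [0, 0, 0]], [0.9, [0, 0, 20], [0, 0, 0]], [0.9, [0, 0, 0], [0, 0, 0]], [0.9, [0, 0, 0], [0, 0, 0]]]}}

```text
t: 9.68
eef_pos: [0.4507, -0.1717, 0.14]
tool_rot: [180.0, -0.0, 0.1]
contact_force: [-0.2, -0.4, 0.3]
width: 0.902
```

```bash
python3 look.py w8
```

```text
9.675 [ 0.4507 -0.1717  0.14  ] [179.9966  -0.0334   0.0861] [-0.1517 -0.3868  0.2896] 0.9021157550867185 [-20.8618  12.9759 -17.2854  59.7062   0.0088  69.052 ]
```

View pics/w8b.png

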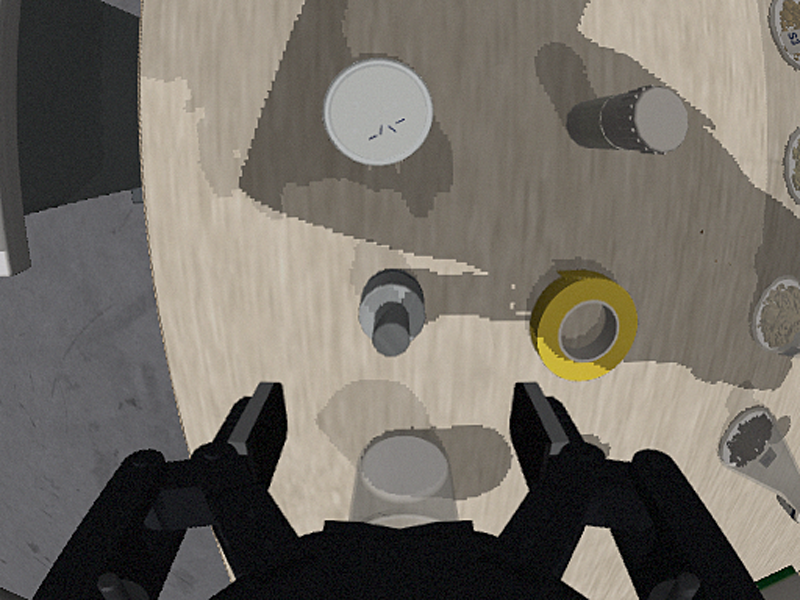

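Run:
```python
from h import *
np.set_printoptions(precision=4,suppress=True)
A=(np.array([.4507,-.1717,.14]),[179.9966,-.0334,.0861])
A0=(np.array([0.49232,-0.32755,0.2501]),[-179.9924,.01626,.00587])
w=lambda p,a=A:wray(*a,uc(p,1.5625,(0,0)))
print(atz(w((393,339)),.066),tri([w((393,339)),w((344,48),A0)]),atz(w((662,119)),.086))
```

```text
[ 0.4474 -0.1742  0.066 ] (array([ 0.4515, -0.1756,  0.061 ]), [np.float64(4.207218982952667), np.float64(4.207218982402394)]) [ 0.559  -0.0694  0.086 ]
```

Call:
{"api": "step_arm", "payload": {"steps": [[0.8, [-3, 3, 30], [0, 0, 0]], [0.7, [0, 0, 30], [0, 0, 0]], [0.7, [0, 0, 22], [0, 0, 0]], [0.7, [0, 0, 0], [0, 0, 0]], [0.1, [0, 0, 0], [0, 0, 0]], [0.1, [0, 0, 0], [0, 0, 0]], [0.1, [0, 0, 0], [0, 0, 0]], [0.1, [0, 0, 0], [0, 0, 0]], [0.1, [0, 0, 0], [0, 0, 0]], [0.1, [0, 0, 0], [0, 0, 0]]]}}

```text
t: 10.98
eef_pos: [0.4477, -0.1757, 0.0583]
tool_rot: [180.0, -0.1, 0.0]
contact_force: [-1.1, 1.8, 7.9]
width: 0.193
```

```bash
python3 look.py w9
```

```text
10.975 [ 0.4477 -0.1757  0.0583] [179.9726  -0.0985   0.0019] [-1.1361  1.8293  7.8801] 0.19282854630723892 [-21.4361  17.1568 -24.7592  47.9823   0.0105  68.5621]
```

View pics/w9b.png

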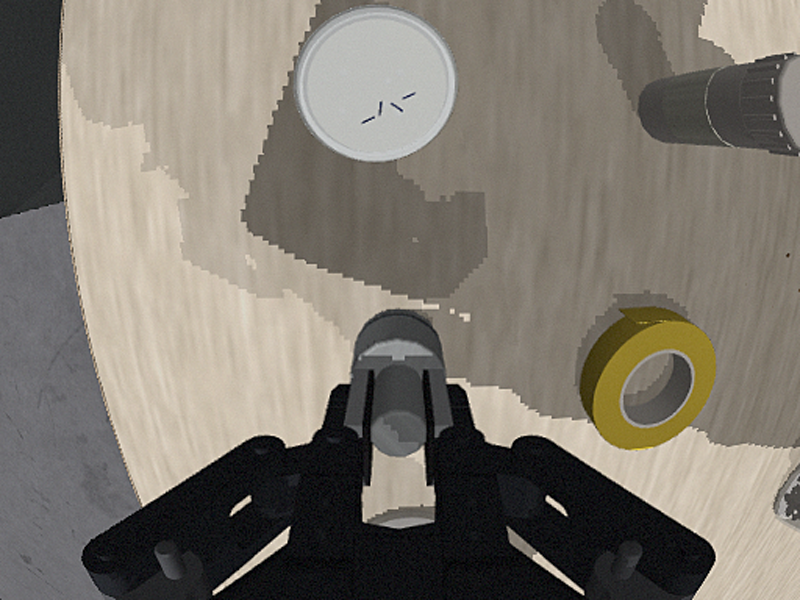

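Call:
{"api": "step_arm", "payload": {"steps": [[0.1, [0, 0, -40], [0, 0, 0]], [0.1, [0, 0, -50], [0, 0, 0]], [0.1, [2, -30, -40], [0, 0, 0]], [0.1, [3, -55, 0], [0, 0, 0]], [0.1, [4, -55, 0], [0, 0, 0]], [0.1, [4, -55, 0], [0, 0, 0]], [0.1, [4, -55, 0], [0, 0, 0]], [0.1, [4, -55, 0], [0, 0, 0]], [0.1, [4, -55, 20], [0, 0, 0]], [0.1, [0, 0, 20], [0, 0, 0]], [0.1, [0, 0, 0], [0, 0, 0]], [0.1, [0, 0, 0], [0, 0, 0]]]}}

```text
t: 12.52
eef_pos: [0.4723, 0.1841, 0.1483]
tool_rot: [-180.0, -0.0, -0.0]
contact_force: [0.1, 0.3, -0.8]
width: 0.19
```

```bash
python3 look.py w10
```

```text
12.525 [0.4723 0.1841 0.1483] [-179.9837   -0.0488   -0.0431] [ 0.0504  0.3285 -0.7797] 0.1897828631747301 [ 21.2974  15.3772 -12.8513  61.7201  -0.0026 111.3404]
```

View pics/w10b.png

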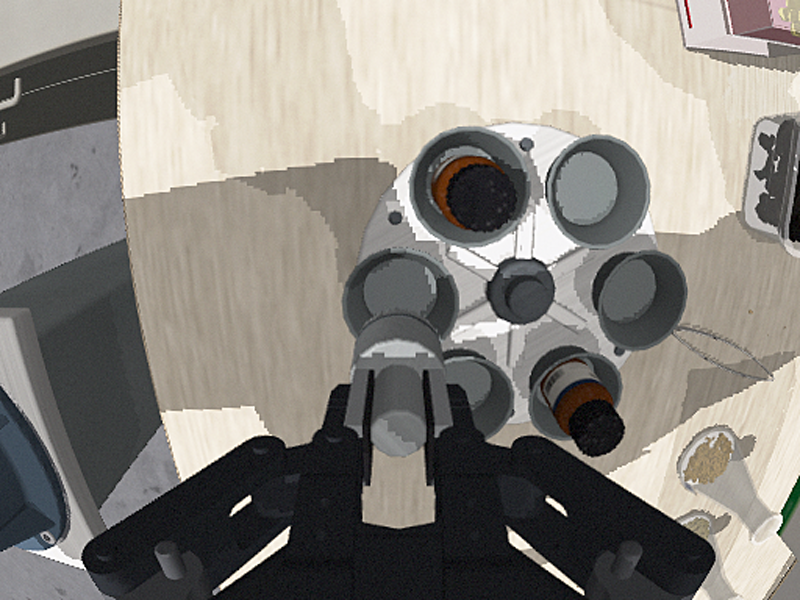

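Run:
```python
from h import *
np.set_printoptions(precision=4,suppress=True)
A=(np.array([.4723,.1841,.1483]),[-179.9837,-.0488,-.0431])
w=lambda p,a=A:wray(*a,uc(p,1.5625,(0,0)))
print(atz(w((521,289)),.034),atz(w((586,188)),.014),atz(w((628,288)),.014),atz(w((400,303)),.038))
C=(.5448,.1858)
for c in [(C[0]-.072,C[1]),(C[0]+.036,C[1]+.0624),(C[0]+.072,C[1])]:
  for r,z in((.032,.038),(.0215,.014)):
    a=np.linspace(0,6.28,60);q=(np.array([wproj(*A,(c[0]+r*np.cos(t),c[1]+r*np.sin(t),z)) for t in a])+.5)*1.5625-.5;print(q.min(0),q.max(0))
```

```text
[0.5385 0.1933 0.034 ] [0.5804 0.2488 0.014 ] [0.6162 0.1882 0.014 ] [0.4724 0.1867 0.038 ]
[340.5912 245.4121] [460.6796 359.1173]
[363.4175 254.9295] [437.4912 325.6562]
[548.0377 133.6023] [653.5052 251.4908]
[552.3572 152.282 ] [618.7898 225.1841]
[597.9654 250.7872] [689.0602 353.7317]
[598.2242 258.6298] [656.4256 323.4715]
```

Call:
{"api": "step_arm", "payload": {"steps": [[0.1, [0, -2, 25], [0, 0, 0]], [0.1, [0, 0, 25], [0, 0, 0]], [0.1, [0, 0, 15], [0, 0, 0]], [0.1, [0, 0, 7], [0, 0, 0]], [0.1, [0, 0, 3.5], [0, 0, 0]], [0.1, [0, 0, 0], [0, 0, 0]]]}}

```text
t: 13.32
eef_pos: [0.4725, 0.1866, 0.0726]
tool_rot: [-180.0, -0.1, -0.0]
contact_force: [0.1, 0.1, -0.9]
width: 0.195
```

```bash
python3 look.py w11
```

```text
13.325 [0.4725 0.1866 0.0726] [-179.9727   -0.0656   -0.0093] [ 0.067   0.056  -0.9335] 0.19529134180791374 [ 21.5517  19.1188 -19.5529  51.2573   0.0013 111.5609]
```

View pics/w11b.png

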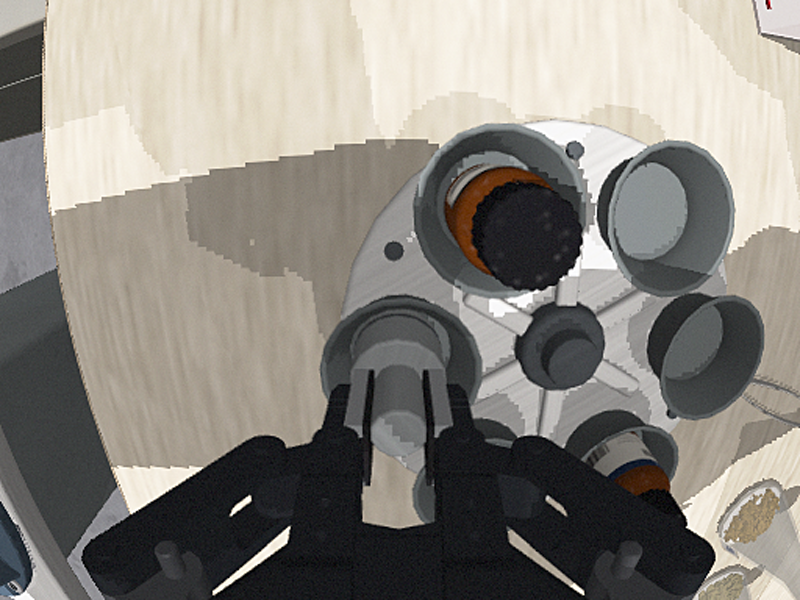

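Well centred. Lower 1 mm, release, lift, then go to weight B.

Call:
{"api": "step_arm", "payload": {"steps": [[0.1, [0, 0, 1], [0, 0, 0]], [0.1, [0, 0, 0], [0, 0, 0]], [0.5, [0, 0, 0], [0, 0, 0]], [0.5, [0, 0, 0], [0, 0, 0]], [0.5, [0, 0, 0], [0, 0, 0]], [0.5, [0, 0, -20], [0, 0, 0]], [0.5, [0, 0, -40], [0, 0, 0]], [0.5, [0, 0, -50], [0, 0, 0]], [0.8, [10, 55, 0], [0, 0, 0]], [0.8, [10, 55, 0], [0, 0, 0]], [0.8, [10, 55, 0], [0, 0, 0]], [0.8, [10, 55, 0], [0, 0, 0]]]}}

```text
t: 14.88
eef_pos: [0.5121, -0.0353, 0.1809]
tool_rot: [-180.0, -0.0, 0.0]
contact_force: [0.6, 0.3, 0.5]
width: 0.801
```

Run:
```python
from workcell import env
import cv2
s=env.observe();print(s['t'],s['eef_pos'])
f=env.grab_frame('side')['frame'];t=env.grab_frame('top')['frame']
cv2.imwrite('pics/s12.png',cv2.resize(f[100:340,190:380],None,fx=2.5,fy=2.5,interpolation=cv2.INTER_CUBIC))
```

```text
14.875 [ 0.51207544 -0.03530238  0.18089582]
```

View pics/s12.png

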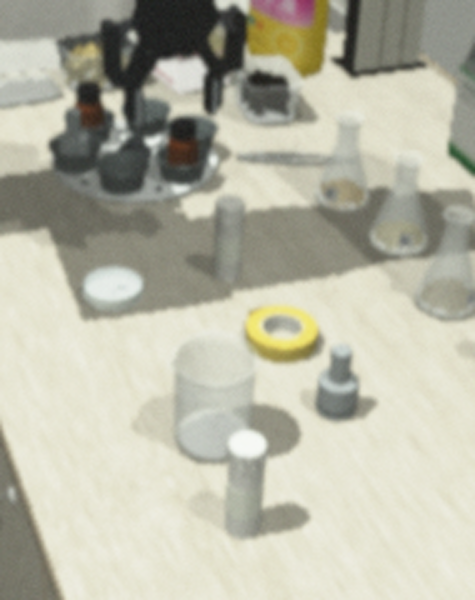

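Call:
{"api": "step_arm", "payload": {"steps": [[0.8, [12, 53, 0], [0, 0, 0]], [0.8, [12, 53, 0], [0, 0, 0]], [0.8, [12, 53, 0], [0, 0, 0]], [0.8, [12, 53, 0], [0, 0, 0]], [0.8, [11, 51, 20], [0, 0, 0]], [0.8, [0, 0, 20], [0, 0, 0]], [0.8, [0, 0, 0], [0, 0, 0]], [0.8, [0, 0, 0], [0, 0, 0]]]}}

```text
t: 15.98
eef_pos: [0.5713, -0.2959, 0.1417]
tool_rot: [180.0, -0.0, 0.0]
contact_force: [0.9, 0.6, -0.3]
width: 0.802
```

```bash
python3 look.py w13
```

```text
15.975 [ 0.5713 -0.2959  0.1417] [179.9905  -0.0277   0.0438] [ 0.912   0.6348 -0.2703] 0.8018051742901362 [-27.3843  31.3411  10.0973  68.7272   0.0043  62.5719]
```

View pics/w13b.png

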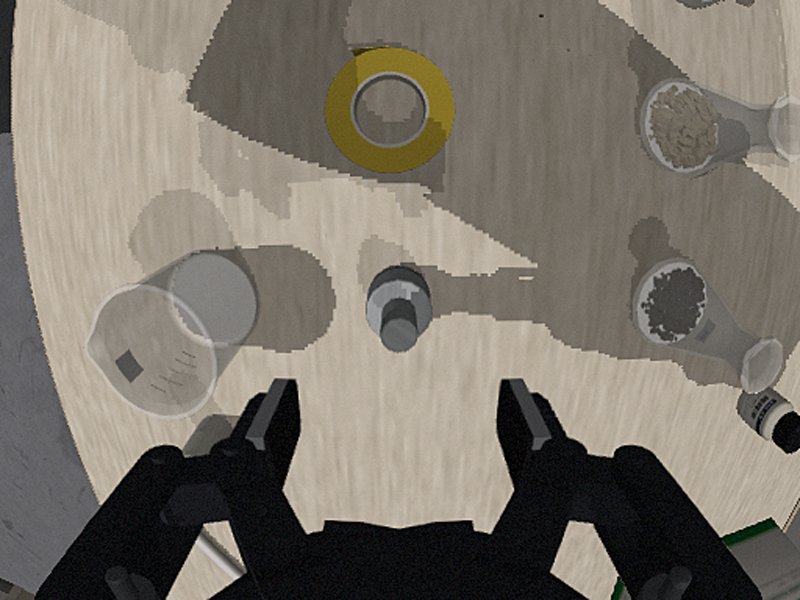

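Call:
{"api": "step_arm", "payload": {"steps": [[0.7, [0, 2, 30], [0, 0, 0]], [0.7, [0, 0, 30], [0, 0, 0]], [0.7, [0, 0, 24], [0, 0, 0]], [0.7, [0, 0, 0], [0, 0, 0]], [0.1, [0, 0, 0], [0, 0, 0]], [0.1, [0, 0, 0], [0, 0, 0]], [0.1, [0, 0, 0], [0, 0, 0]], [0.1, [0, 0, 0], [0, 0, 0]], [0.1, [0, 0, 0], [0, 0, 0]]]}}

```text
t: 17.15
eef_pos: [0.5717, -0.2988, 0.0583]
tool_rot: [180.0, -0.1, 0.0]
contact_force: [-1.3, 1.4, 8.4]
width: 0.196
```

```bash
python3 look.py w14
```

```text
17.15 [ 0.5717 -0.2988  0.0583] [179.9508  -0.1077   0.0014] [-1.3315  1.3829  8.4249] 0.19597907547998458 [-27.5981  34.4267   2.7773  58.2324   0.0063  62.4005]
```

View pics/w14b.png

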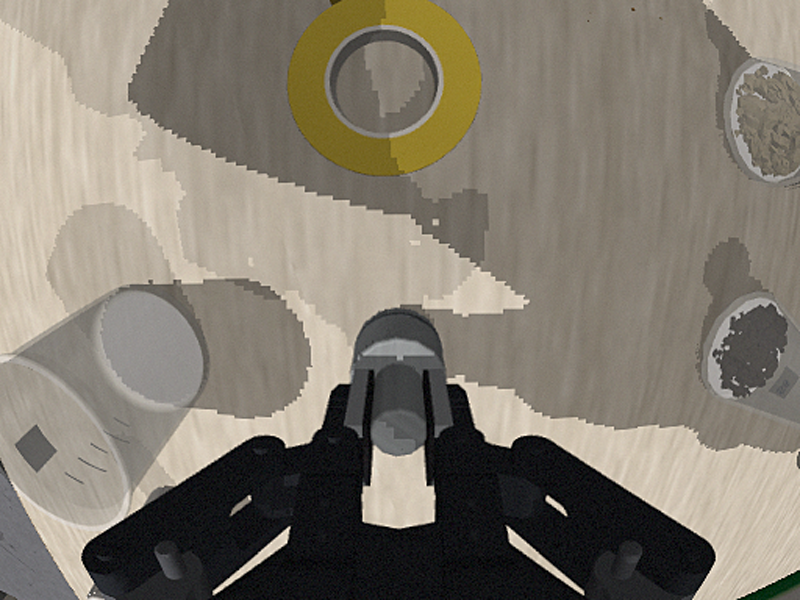

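Call:
{"api": "step_arm", "payload": {"steps": [[0.1, [0, 0, -45], [0, 0, 0]], [0.1, [0, 0, -50], [0, 0, 0]], [0.1, [0, -35, -35], [0, 0, 0]], [0.1, [5, -55, 0], [0, 0, 0]], [0.1, [5, -55, 0], [0, 0, 0]], [0.1, [5, -55, 0], [0, 0, 0]], [0.1, [6, -55, 0], [0, 0, 0]], [0.1, [6, -55, 0], [0, 0, 0]], [0.1, [6, -55, 0], [0, 0, 0]], [0.1, [6, -55, 0], [0, 0, 0]], [0.1, [6, -50, 0], [0, 0, 0]], [0.1, [0, -12, 20], [0, 0, 0]]]}}

```text
t: 18.7
eef_pos: [0.6168, 0.1869, 0.1682]
tool_rot: [-179.9, -0.2, 0.2]
contact_force: [0.6, -0.7, -0.5]
width: 0.199
```

Call:
{"api": "step_arm", "payload": {"steps": [[0.1, [0, 0, 20], [0, 0, 0]], [0.1, [0, 0, 0], [0, 0, 0]], [0.1, [0, 0, 0], [0, 0, 0]]]}}

```text
t: 19.08
eef_pos: [0.6164, 0.1834, 0.148]
tool_rot: [-180.0, -0.1, -0.0]
contact_force: [1.0, -0.1, -0.7]
width: 0.196
```

```bash
python3 look.py w15
```

```text
19.075 [0.6164 0.1834 0.148 ] [-179.9778   -0.0662   -0.0204] [ 0.9747 -0.0596 -0.6834] 0.1962650276068255 [ 16.565   31.1112  10.6514  69.4704   0.0024 106.5854]
```

View pics/w15b.png

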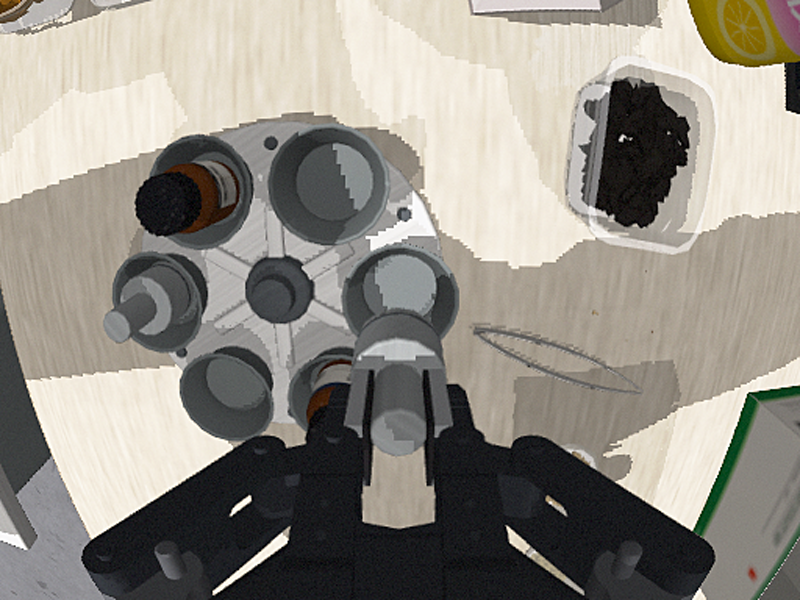

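Call:
{"api": "step_arm", "payload": {"steps": [[0.1, [0, -2.5, 25], [0, 0, 0]], [0.1, [0, 0, 25], [0, 0, 0]], [0.1, [0, 0, 15], [0, 0, 0]], [0.1, [0, 0, 7], [0, 0, 0]], [0.1, [0, 0, 3.5], [0, 0, 0]], [0.1, [0, 0, 0], [0, 0, 0]]]}}

```text
t: 19.88
eef_pos: [0.6166, 0.1861, 0.0724]
tool_rot: [-180.0, -0.1, -0.0]
contact_force: [0.4, -0.4, 0.1]
width: 0.194
```

```bash
python3 look.py w16
```

```text
19.875 [0.6166 0.1861 0.0724] [-179.9743   -0.0842   -0.0042] [ 0.4096 -0.3922  0.0664] 0.19376308215474491 [ 16.7969  33.7241   3.7304  59.9183   0.0003 106.801 ]
```

View pics/w16b.png

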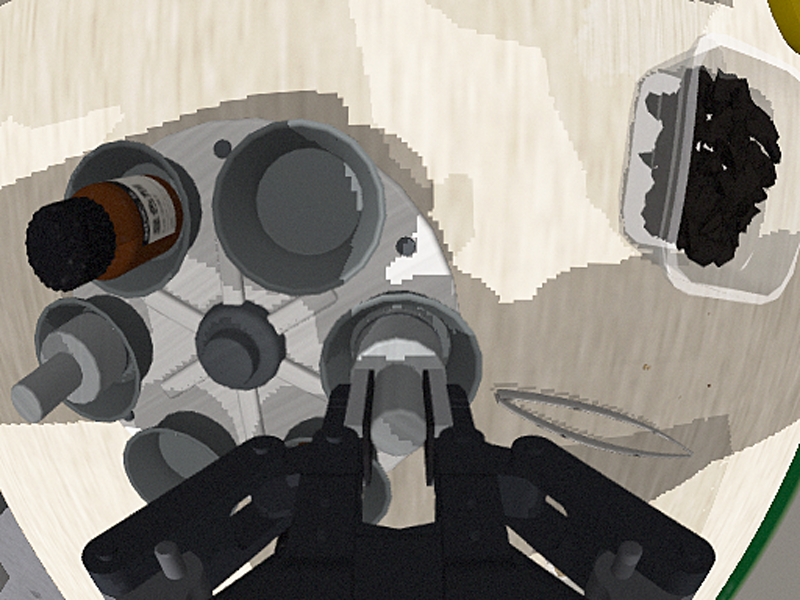

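Call:
{"api": "step_arm", "payload": {"steps": [[0.1, [0, 0, 0.5], [0, 0, 0]], [0.5, [0, 0, 0], [0, 0, 0]], [0.5, [0, 0, 0], [0, 0, 0]], [0.5, [0, 0, 0], [0, 0, 0]], [0.5, [0, 0, -20], [0, 0, 0]], [0.5, [0, 0, -40], [0, 0, 0]], [0.5, [0, 0, -50], [0, 0, 0]], [0.8, [-11, 51, 0], [0, 0, 0]], [0.8, [-11, 51, 0], [0, 0, 0]], [0.8, [-12, 51, 0], [0, 0, 0]], [0.8, [-12, 51, 0], [0, 0, 0]], [0.8, [-12, 50, 0], [0, 0, 0]]]}}

```text
t: 21.42
eef_pos: [0.5574, -0.0696, 0.1809]
tool_rot: [180.0, -0.0, 0.0]
contact_force: [0.6, -0.3, 0.8]
width: 0.798
```

Call:
{"api": "step_arm", "payload": {"steps": [[0.8, [0, 0, 20], [0, 0, 0]], [0.8, [0, 0, 0], [0, 0, 0]], [0.8, [0, 0, 0], [0, 0, 0]]]}}

```text
t: 21.8
eef_pos: [0.5582, -0.0676, 0.1613]
tool_rot: [-180.0, -0.0, 0.0]
contact_force: [-0.0, 0.6, 0.1]
width: 0.803
```

```bash
python3 look.py w17
```

```text
21.8 [ 0.5582 -0.0676  0.1613] [-179.9973   -0.0159    0.039 ] [-0.0142  0.6154  0.0741] 0.8026928293657385 [-6.9025 21.2385 -2.6972 66.0488  0.0046 83.0585]
```

View pics/w17b.png

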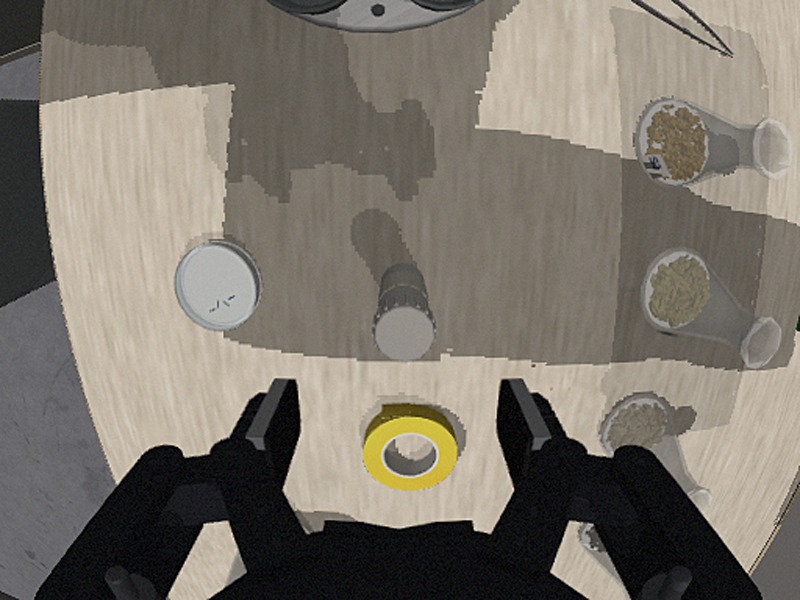

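Run:
```python
from h import *
np.set_printoptions(precision=4,suppress=True)
A=(np.array([.5582,-.0676,.1613]),[-179.9973,-.0159,.039])
B=(np.array([.4507,-.1717,.14]),[179.9966,-.0334,.0861])
w=lambda p,a=A:wray(*a,uc(p,1.5625,(0,0)))
print(atz(w((404,332)),.086),tri([w((404,332)),w((662,119),B)]))
```

```text
[ 0.56   -0.0672  0.086 ] (array([ 0.5603, -0.0687,  0.0832]), [np.float64(0.4775049289897092), np.float64(0.4775049289474909)])
```

Call:
{"api": "step_arm", "payload": {"steps": [[0.8, [2, 0.5, 40], [0, 0, 0]], [0.7, [0, 0, 40], [0, 0, 0]], [0.7, [0, 0, 24], [0, 0, 0]], [0.7, [0, 0, 0], [0, 0, 0]], [0.2, [0, 0, 0], [0, 0, 0]], [0.2, [0, 0, 0], [0, 0, 0]], [0.2, [0, 0, 0], [0, 0, 0]], [0.2, [0, 0, 0], [0, 0, 0]], [0.2, [0, 0, 0], [0, 0, 0]]]}}

```text
t: 22.98
eef_pos: [0.561, -0.0685, 0.0584]
tool_rot: [180.0, -0.1, 0.0]
contact_force: [-0.8, 1.1, 7.5]
width: 0.323
```

```bash
python3 look.py w18
```

```text
22.975 [ 0.561  -0.0685  0.0584] [179.9917  -0.1421   0.0056] [-0.8358  1.0571  7.4511] 0.3228361491190321 [ -6.9693  25.8167 -11.6201  52.4211   0.009   83.0251]
```

View pics/w18b.png

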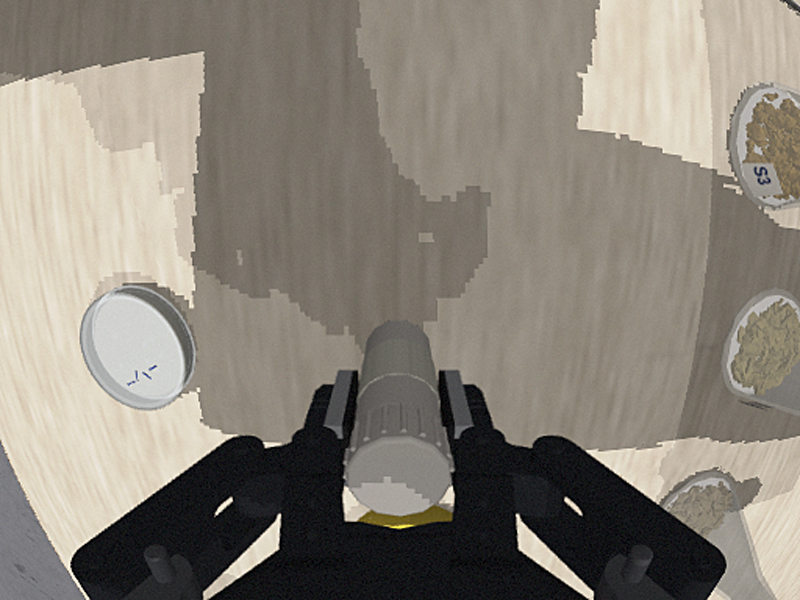

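Call:
{"api": "step_arm", "payload": {"steps": [[0.2, [0, 0, -45], [0, 0, 0]], [0.2, [0, 0, -50], [0, 0, 0]], [0.2, [0, -30, -35], [0, 0, 0]], [0.2, [5, -55, 0], [0, 0, 0]], [0.2, [5, -55, 0], [0, 0, 0]], [0.2, [5, -55, 0], [0, 0, 0]], [0.2, [5, -55, 0], [0, 0, 0]], [0.2, [0, -55, 0], [0, 0, 0]], [0.2, [0, -12, 0], [0, 0, 0]], [0.2, [0, 0, 0], [0, 0, -0.1745]], [0.2, [0, 0, 0], [0, 0, -0.1745]], [0.2, [0, 0, 0], [0, 0, -0.1745]]]}}

```text
t: 24.52
eef_pos: [0.5802, 0.2479, 0.1877]
tool_rot: [180.0, -0.0, 30.3]
contact_force: [-0.3, -1.1, -0.5]
width: 0.323
```

Call:
{"api": "step_arm", "payload": {"steps": [[0.2, [0, 0, 0], [0, 0, -0.1745]], [0.2, [0, 0, 0], [0, 0, -0.1745]], [0.2, [0, 0, 20], [0, 0, -0.1745]], [0.2, [0, 0, 0], [0, 0, 0]], [0.2, [0, 0, 0], [0, 0, 0]]]}}

```text
t: 25.15
eef_pos: [0.5802, 0.2482, 0.1678]
tool_rot: [180.0, -0.0, 59.7]
contact_force: [-0.1, -0.1, -0.0]
width: 0.322
```

```bash
python3 look.py w19
```

```text
25.15 [0.5802 0.2482 0.1678] [179.9693  -0.0337  59.7355] [-0.1159 -0.0773 -0.0479] 0.32209486433968354 [23.1634 29.2243 10.4764 71.2067 -0.0045 53.4279]
```

View pics/w19b.png

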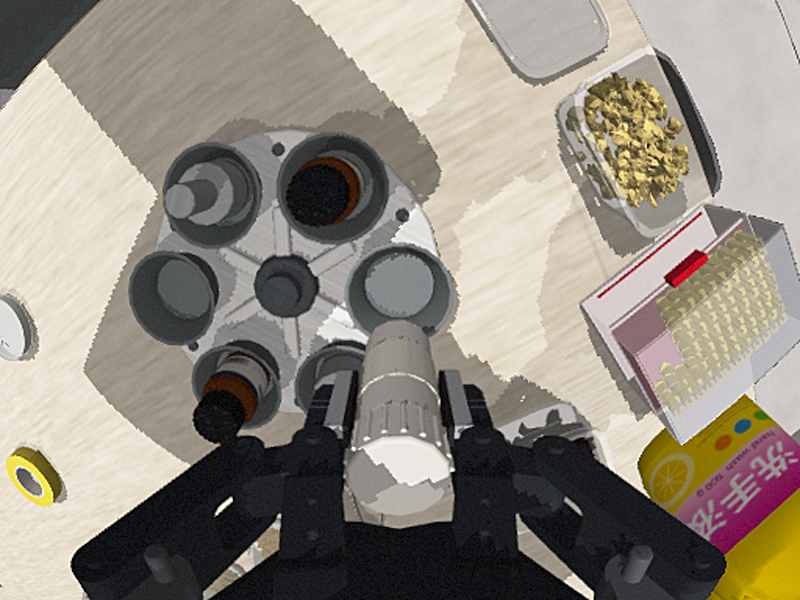

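Call:
{"api": "step_arm", "payload": {"steps": [[0.2, [0, 0, 35], [0, 0, 0]], [0.2, [0, 0, 30], [0, 0, 0]], [0.2, [0, 0, 18], [0, 0, 0]], [0.2, [0, 0, 8], [0, 0, 0]], [0.2, [0, 0, 4], [0, 0, 0]], [0.2, [0, 0, 0], [0, 0, 0]]]}}

```text
t: 25.95
eef_pos: [0.5806, 0.2487, 0.0728]
tool_rot: [179.9, -0.1, 59.9]
contact_force: [0.5, 0.5, -0.3]
width: 0.32
```

```bash
python3 look.py w20
```

```text
25.95 [0.5806 0.2487 0.0728] [179.9478  -0.0675  59.9478] [ 0.4972  0.5464 -0.3494] 0.31999608736857116 [23.1892 32.3043  1.367  58.9774 -0.0014 53.2414]
```

View pics/w20b.png

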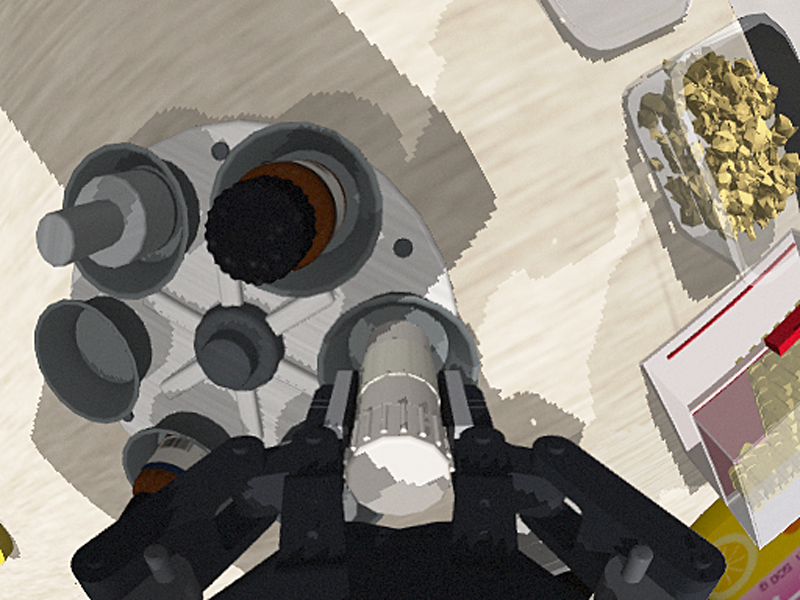

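Call:
{"api": "step_arm", "payload": {"steps": [[0.2, [0, 0, 0.5], [0, 0, 0]], [0.55, [0, 0, 0], [0, 0, 0]], [0.55, [0, 0, 0], [0, 0, 0]], [0.55, [0, 0, 0], [0, 0, 0]], [0.55, [0, 0, -20], [0, 0, 0]], [0.55, [0, 0, -50], [0, 0, 0]], [0.55, [0, 0, -50], [0, 0, 0]], [0.8, [0, 0, 0], [0, 0, 0.1745]], [0.8, [0, 0, 0], [0, 0, 0.1745]], [0.8, [0, 0, 0], [0, 0, 0.1745]], [0.8, [0, 0, 0], [0, 0, 0.1745]], [0.8, [0, 0, 0], [0, 0, 0.1745]]]}}

```text
t: 27.5
eef_pos: [0.5799, 0.2484, 0.1912]
tool_rot: [180.0, 0.0, 9.7]
contact_force: [-0.2, -0.2, 0.5]
width: 0.803
```

Call:
{"api": "step_arm", "payload": {"steps": [[0.8, [0, 0, 0], [0, 0, 0.1745]], [0.8, [-10, 55, 0], [0, 0, 0]], [0.8, [-10, 55, 0], [0, 0, 0]], [0.8, [-12, 55, 0], [0, 0, 0]], [0.8, [-12, 55, 0], [0, 0, 0]], [0.8, [-12, 55, 0], [0, 0, 0]], [0.8, [-12, 55, 0], [0, 0, 0]], [0.8, [-12, 55, 0], [0, 0, 0]], [0.8, [-12, 55, 0], [0, 0, 0]], [0.8, [-12, 55, 0], [0, 0, 0]], [0.8, [-12, 55, 0], [0, 0, 0]], [0.8, [-12, 55, 0], [0, 0, 0]]]}}

```text
t: 29.0
eef_pos: [0.4513, -0.3583, 0.1915]
tool_rot: [180.0, -0.0, -0.0]
contact_force: [0.9, 0.3, 0.7]
width: 0.799
```

Call:
{"api": "step_arm", "payload": {"steps": [[0.8, [-12, 45, 0], [0, 0, 0]], [0.8, [0, 0, 0], [0, 0, 0]], [0.8, [0, 0, 0], [0, 0, 0]]]}}

```text
t: 29.38
eef_pos: [0.44, -0.4012, 0.1912]
tool_rot: [-180.0, 0.0, -0.0]
contact_force: [-0.2, 0.6, 1.0]
width: 0.801
```

```bash
python3 look.py w21
```

```text
29.375 [ 0.44   -0.4012  0.1912] [-179.9736    0.0095   -0.0182] [-0.2481  0.6373  0.9576] 0.8014372897890931 [-42.3681  24.4715   6.4743  72.0276   0.0131  47.6501]
```

View pics/w21b.png

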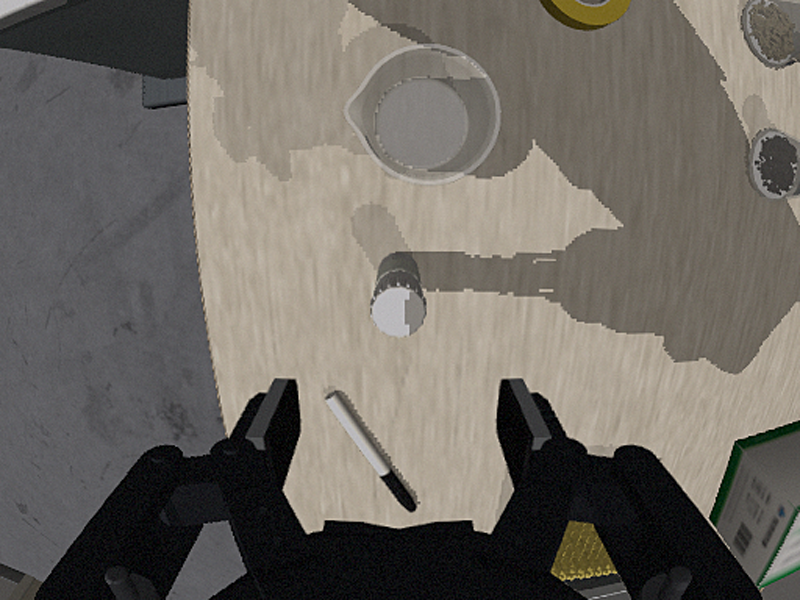

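Run:
```python
from h import *
A=(np.array([.44,-.4012,.1912]),[-179.9736,.0095,-.0182])
print(atz(wray(*A,uc((398,311),1.5625,(0,0))),.086))
```

```text
[ 0.43895865 -0.40122086  0.086     ]
```

Call:
{"api": "step_arm", "payload": {"steps": [[0.8, [0, 0, 50], [0, 0, 0]], [0.8, [0, 0, 10], [0, 0, 0]], [0.8, [0, 0, 0], [0, 0, 0]]]}}

```text
t: 29.8
eef_pos: [0.4401, -0.4008, 0.1317]
tool_rot: [-180.0, 0.0, 0.1]
contact_force: [0.1, -0.3, 0.9]
width: 0.798
```

Call:
{"api": "step_arm", "payload": {"steps": [[0.7, [0, 0.5, 30], [0, 0, 0]], [0.7, [0, 0, 30], [0, 0, 0]], [0.7, [0, 0, 14], [0, 0, 0]], [0.7, [0, 0, 0], [0, 0, 0]], [0.2, [0, 0, 0], [0, 0, 0]], [0.2, [0, 0, 0], [0, 0, 0]], [0.2, [0, 0, 0], [0, 0, 0]], [0.2, [0, 0, 0], [0, 0, 0]], [0.2, [0, 0, 0], [0, 0, 0]]]}}

```text
t: 30.92
eef_pos: [0.4403, -0.4026, 0.0586]
tool_rot: [179.9, -0.1, -0.0]
contact_force: [-2.3, -0.0, 8.6]
width: 0.321
```

```bash
python3 look.py w22
```

```text
30.925 [ 0.4403 -0.4026  0.0586] [179.9191  -0.0621  -0.0111] [-2.2506 -0.0149  8.5906] 0.32061962210203065 [-42.4265  29.1532  -6.1442  54.6022  -0.0178  47.5846]
```

View pics/w22b.png

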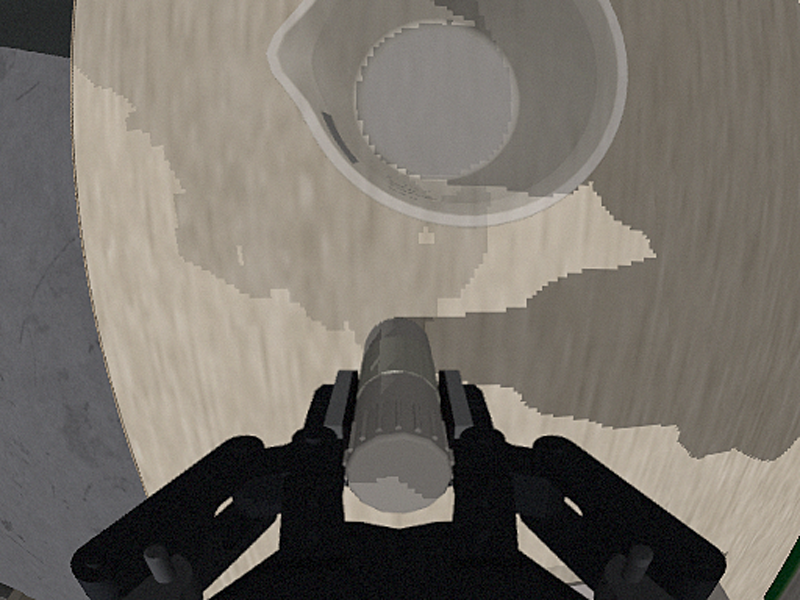

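Call:
{"api": "step_arm", "payload": {"steps": [[0.2, [0, 0, -40], [0, 0, 0]], [0.2, [0, 0, -50], [0, 0, 0]], [0.2, [0, 0, -50], [0, 0, 0]], [0.2, [6, -40, 0], [0, 0, 0]], [0.2, [6, -50, 0], [0, 0, 0]], [0.2, [7, -55, 0], [0, 0, 0]], [0.2, [7, -55, 0], [0, 0, 0]], [0.2, [7, -55, 0], [0, 0, 0]], [0.2, [7, -55, 0], [0, 0, 0]], [0.2, [7, -55, 0], [0, 0, 0]], [0.2, [7, -55, 0], [0, 0, 0]], [0.2, [7, -55, 0], [0, 0, 0]]]}}

```text
t: 32.48
eef_pos: [0.5011, 0.0749, 0.1982]
tool_rot: [-180.0, -0.1, -0.0]
contact_force: [1.2, -0.3, -0.1]
width: 0.327
```

Call:
{"api": "step_arm", "payload": {"steps": [[0.2, [7, -51, 0], [0, 0, 0]], [0.2, [0, 0, 0], [0, 0, -0.1745]], [0.2, [0, 0, 0], [0, 0, -0.1745]], [0.2, [0, 0, 0], [0, 0, -0.1745]], [0.2, [0, 0, 0], [0, 0, -0.1745]], [0.2, [0, 0, 0], [0, 0, -0.1745]], [0.2, [0, 0, 30], [0, 0, -0.1745]], [0.2, [0, 0, 0], [0, 0, 0]], [0.2, [0, 0, 0], [0, 0, 0]]]}}

```text
t: 33.6
eef_pos: [0.5083, 0.124, 0.1685]
tool_rot: [180.0, -0.0, 59.8]
contact_force: [0.2, -0.5, -0.9]
width: 0.317
```

```bash
python3 look.py w23
```

```text
33.6 [0.5083 0.124  0.1685] [179.9663  -0.0333  59.7547] [ 0.2146 -0.4641 -0.8561] 0.3169170159484349 [13.7148 16.5212 -8.2809 65.1506  0.0006 43.9601]
```

View pics/w23b.png

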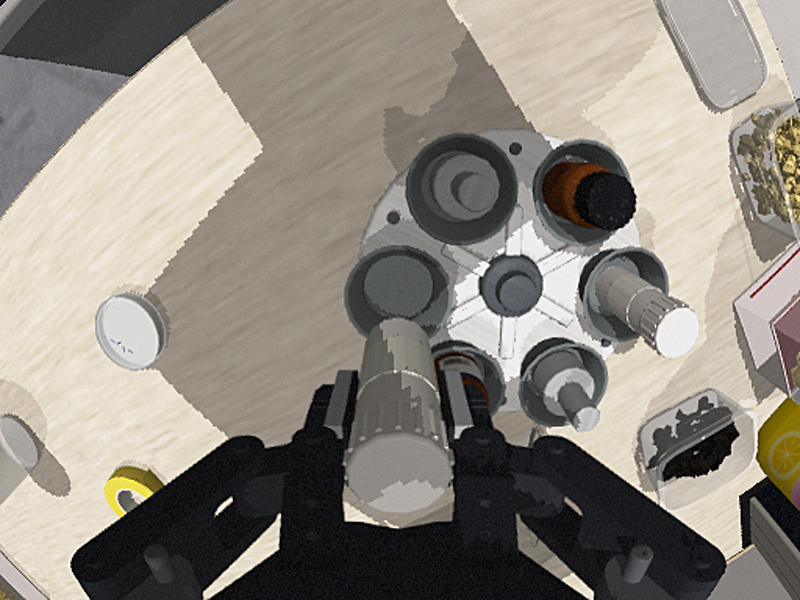

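Call:
{"api": "step_arm", "payload": {"steps": [[0.2, [0, 0, 35], [0, 0, 0]], [0.2, [0, 0, 30], [0, 0, 0]], [0.2, [0, 0, 18], [0, 0, 0]], [0.2, [0, 0, 8], [0, 0, 0]], [0.2, [0, 0, 4.5], [0, 0, 0]], [0.2, [0, 0, 0], [0, 0, 0]]]}}

```text
t: 34.4
eef_pos: [0.5088, 0.1241, 0.0728]
tool_rot: [179.9, -0.1, 59.9]
contact_force: [-0.2, 0.5, -0.3]
width: 0.321
```

```bash
python3 look.py w24
```

```text
34.4 [0.5088 0.1241 0.0728] [179.9271  -0.0662  59.9457] [-0.2048  0.5187 -0.2938] 0.3207808541717901 [ 13.7112  20.7202 -17.1515  52.0299  -0.0026  43.7655]
```

View pics/w24b.png

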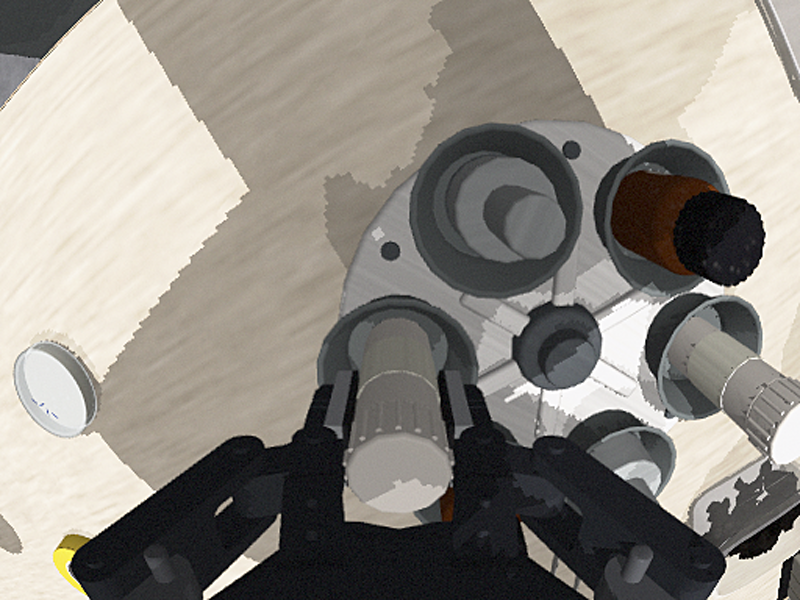

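Centred. Release, lift, and back off.

Call:
{"api": "step_arm", "payload": {"steps": [[0.2, [0, 0, 0.5], [0, 0, 0]], [0.55, [0, 0, 0], [0, 0, 0]], [0.55, [0, 0, 0], [0, 0, 0]], [0.55, [0, 0, 0], [0, 0, 0]], [0.55, [0, 0, -20], [0, 0, 0]], [0.55, [0, 0, -50], [0, 0, 0]], [0.55, [0, 0, -55], [0, 0, 0]], [0.55, [0, 0, 0], [0, 0, 0.1745]], [0.55, [0, 0, 0], [0, 0, 0.1745]], [0.55, [0, 0, 0], [0, 0, 0.1745]], [0.55, [0, 0, 0], [0, 0, 0.1745]], [0.55, [0, 0, 0], [0, 0, 0.1745]]]}}

```text
t: 35.95
eef_pos: [0.5079, 0.124, 0.1963]
tool_rot: [180.0, 0.0, 9.7]
contact_force: [-0.1, 0.0, 0.0]
width: 0.548
```

Call:
{"api": "step_arm", "payload": {"steps": [[0.55, [0, 0, 0], [0, 0, 0.1745]], [0.55, [10, 45, -20], [0, 0, 0]], [0.55, [10, 45, -20], [0, 0, 0]], [0.55, [0, 0, 0], [0, 0, 0]], [0.55, [0, 0, 0], [0, 0, 0]]]}}

```text
t: 36.58
eef_pos: [0.5278, 0.0341, 0.236]
tool_rot: [-180.0, 0.0, -0.0]
contact_force: [0.0, 0.3, -0.4]
width: 0.543
```

```bash
python3 look.py w25;python3 - <<'E'
from workcell import env
import cv2
f=env.grab_frame('side')['frame']
cv2.imwrite('pics/s25.png',cv2.resize(f[100:340,190:400],None,fx=2.5,fy=2.5,interpolation=cv2.INTER_CUBIC))
E
```

```text
36.575 [0.5278 0.0341 0.236 ] [-179.9891    0.0241   -0.0297] [ 0.0215  0.2639 -0.3709] 0.5431219932883803 [ 3.6929 15.81    0.6473 74.8607  0.0124 93.7226]
```

View pics/w25b.png

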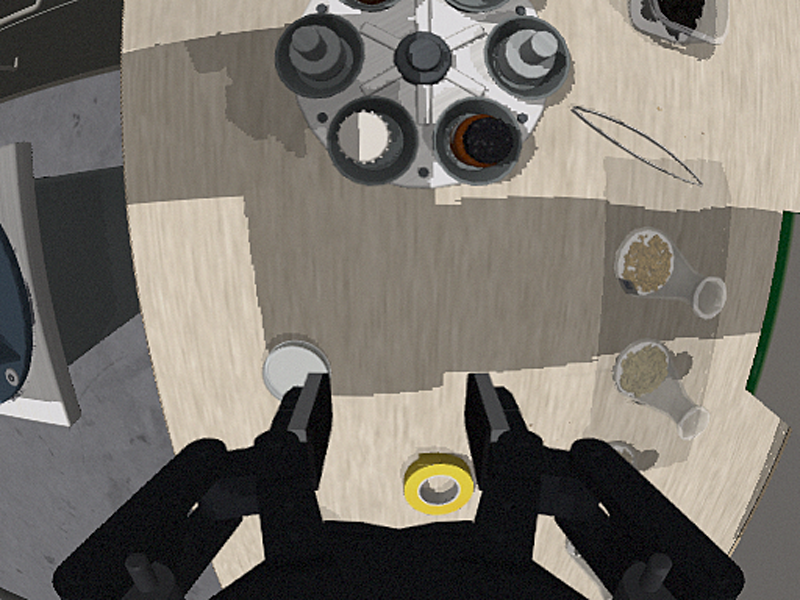

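View pics/s25.png

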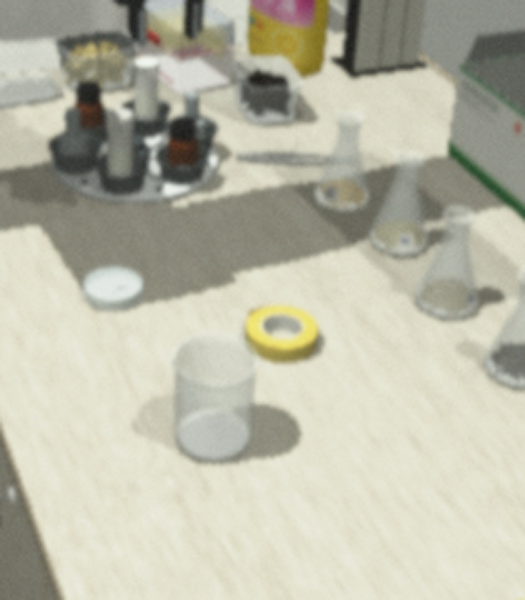

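Run:
```python
from workcell import env
from h import *
C=np.array([.5455,.1862])
f=env.grab_frame('side')['frame'];t=env.grab_frame('top')['frame']
def cr(im,c,o,w,h,s):
    g=cv2.resize(im[o[1]:o[1]+h,o[0]:o[0]+w],None,fx=s,fy=s,interpolation=cv2.INTER_CUBIC)
    for a,H in [(0,.08),(180,.08),(120,.08),(-60,.08),(60,.1),(-120,.1)]:
        p=C+.072*np.array([np.cos(np.radians(a)),np.sin(np.radians(a))])
        for z in(H,):
            q=(proj(c,(*p,z))-o+.5)*s-.5;cv2.circle(g,tuple(int(v) for v in q),3,(0,0,255),-1)
    return g
cv2.imwrite('pics/fs.png',cr(f,S,np.array([200,110]),85,80,9));cv2.imwrite('pics/ft.png',cr(t,T,np.array([150,140]),85,90,6.5))
```

```text
(no output)
```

View pics/fs.png

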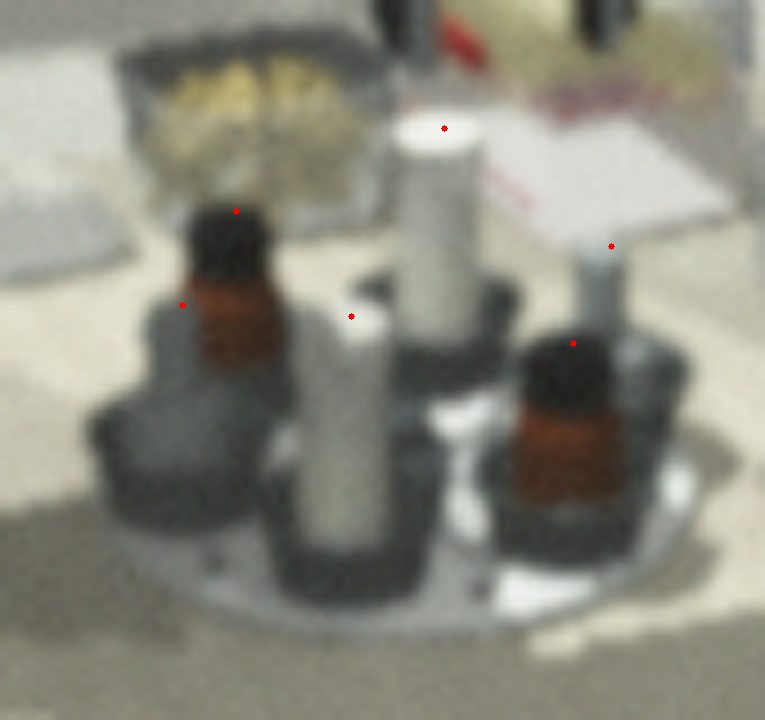

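View pics/ft.png

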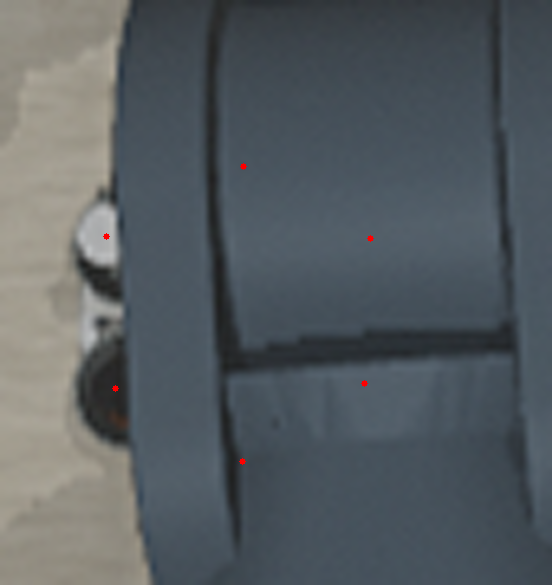

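```bash
python3 -c "
from workcell import env
print(env.observe()['t'],env.hand_in())"
```

```text
the job is handed in; nothing more can be done
36.775 None
```

The rotor is loaded in balance and I handed the job in at 36.8 s of the 128 s allowed. The loose bottle is in the 180° cup, straight across from the one already there. With the cups numbered from that bottle's cup at 0°, the weights are in the 60° and 240° cups and the tubes in the 120° and 300° cups.

- **Last checks:** The final side view shows all six items upright, with their tops within about one pixel of where they should be when standing on the cup floors. The beaker, tape roll and petri dish look unmoved, and the gripper was open and clear of everything. The highest force I read at the wrist was about 9 N, as the gripper closed on the items.
- **Disagreements:** The overhead and wrist cameras placed the rotor centre about 3 mm apart in x. I went mainly by the wrist camera, which matched the first grasp, and every item went in without touching the cup sides. The arm blocked most of the rotor in the final overhead picture, so that view confirmed only two cups: the bottle in the 180° cup and the tube in the 120° cup.

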